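# Stand the stirring paddle in the lidded pot and shut the lid

### The job

Take the stirring paddle from the sloping drip stand and lower it gently, blade first, into the open steel pot so that it stands on the floor of the pot and leans against the rim at the pouring lip, then let go of it. Then swing the hinged lid fully shut, its slot passing round the paddle. Do not drop the paddle, and leave the bottles, jar, cup and spatula where they are.

Things in the scene. Friction and masses are not known exactly. Their poses are not given: they have to be found in the camera images.
- paddle_mid (a point): Stirring paddle, a stiff straight bar 230 mm long, about 70 g: white blade 30 mm wide x 10 thick over the lowest 55 mm, white shaft 12 wide x 10 thick, black square grip 14 x 14 over the top 65 mm. Point: middle of its centre line. z runs from blade to grip, y across the blade's width. It starts in the stand's trough, leaning 30 degrees from vertical, grip up.
- paddle_top (a point): Centre of the end of the paddle's black grip, 115 mm from paddle_mid. The grip stands clear of the trough at the start; only the lowest 140 mm of the paddle lie in it.
- paddle_foot (a point): Centre of the end of the paddle's blade, 115 mm the other way from paddle_mid. At the start it rests on the ledge of the trough.
- stand: Fixed drip stand: grey base 190 x 210 x 12 mm, a dark metal trough 60 mm wide sloping 30 degrees from vertical, with side cheeks 12 mm high beside the blade. Origin: centre of the underside, z up; the paddle leans to its -x side, y runs across. In this frame the paddle's foot is at (0.060, 0, 0.0225) m, the end of its grip at (-0.055, 0, 0.222).
- stand_bar (a point): Middle of the stand's steel cross bar, 14 mm thick, along the stand's y at (-0.019, 0, 0.288) m in its frame; it stands on two posts at y = +-0.095. The bar is 60 to 110 mm above the paddle's grip and just on the blade's side of it: a gripper coming straight down meets it, so come in tilted, along the paddle, and draw the paddle out the same way.
- pot: Fixed round steel pot, outside radius 52 mm, 130 mm tall, wall 4 mm, floor 5 mm thick (inside radius 48 mm). Origin: centre of its underside, z up. Its pouring lip is at the front, -x in this frame; the lid's hinge is opposite, at +x. Two wire loops at its sides (+-y) stand out 23 mm.
- pot_lip (a point): Top of the rim at the pouring lip, a small plate 30 mm wide on the outside of the rim, at (-0.050, 0, 0.130) m in the pot's frame. The paddle is to lean here.
- lid (a joint): Angle of the pot's hinged lid (rad): 0 shut flat on the rim, 1.57 straight up at the back, at most 1.95. Stiff: it stays where it is left; 2 to 5 N at its edge move it. Round steel plate, radius 54 mm, 6 mm thick; a slot 34 mm wide, 30 mm deep in its front edge passes round a paddle that leans at the lip (one leaning elsewhere blocks the lid). A black tab sticks out 20 mm at its +y side.
- lid_hinge (a point): Middle of the lid's hinge axis, at (0.058, 0, 0.134) m in the pot's frame; the axis runs along the pot's y. The shut lid reaches from here 112 mm towards the pot's -x, its top face 4 mm above the axis.
- lid_middle (a point): Centre of the lid's outer face (the top when shut), 58 mm from the hinge axis.
- white_bottle_center (a point): Bystander, loose, to be left alone: square white plastic bottle with white screw cap, 75 x 75 x 170 mm. Point at its centre, half-way up.
- amber_bottle_center (a point): Bystander, loose, to be left alone: round brown glass bottle with black cap, 76 mm across, 180 mm tall. Point at its centre, half-way up.
- beaker_center (a point): Bystander, loose, to be left alone: small empty glass cup, 68 mm across, 85 mm tall. Point at its centre, half-way up.
- jar_center (a point): Bystander, loose, to be left alone: small round glass jar with white cap, 64 mm across, 75 mm tall. Point at its centre, half-way up.
- spatula_grip (a point): Bystander, loose, to be left alone: spatula with a red handle, 190 mm long, lying flat on the table to one side. Point on its handle.
Things that resemble listed ones, but are neither listed nor needed, are in the scene too. Of the things shaped like the part that bears paddle_mid, the white one is meant.

How it is judged:
By the outcome, as a careful person would: the job done as asked, in the order asked, and still so for the second after the job is handed in, with the robot touching nothing.
It also fails if it takes over 61 s, if anything falls off the work surface, if the arm or the gripper's body presses on something with over 40 N, if the wrist force passes 120 N, or if a joint passes its speed limit or range.

### The arm

A 7-joint arm with a two-finger parallel gripper is mounted at the origin on the work surface. World frame = base frame: x ahead of the robot, y to its left, z up, the work surface at z = 0. Lengths are in m, angles in rad, forces in N, time in s.
With the tool pointing down it reaches from about 0.425 to 0.95 m from the base axis. Payload 4.7 kg.
Tool frame: the origin (TCP) lies midway between the tips of the shut fingers; the grasp point (between the pads) lies 19 mm behind it (r.grasp_offset is the distance from the TCP to the grasp point, in m); x points along the fingers, z is the direction in which the jaws open and shut, and the axes are right-handed (so a half turn about x gives the same grasp; the last joint's range is limited). The gripper opens to 87 mm and grips with 3 to 60 N. Pads are 19 mm wide; open, the fingers measure 117 mm over their backs; the gripper's body (75 mm by 190 mm) begins 51 mm behind the grasp point.
Start: joints at [-1.149, 0.469, -0.049, 1.532, 0.024, 1.141, -0.082], TCP at [0.294, 0.608, 0.223] pointing down, gripper open.
Joint ranges: [-2.59, 2.59], [-0.33, 1.99], [-1.39, 1.29], [0.1, 2.45], [-1.04, 4.18], [0.21, 1.99], [-2.66, 2.66]. Speed limits (rad/s): [2.57, 2.57, 3.14, 3.14, 3.14, 3.14, 3.14].

### API

Orientations are given as a unit quaternion [w, x, y, z].
In Python, from plant import r gives the robot as it stands.
- The arm moves only by the shell command python3 -m handwheel 'ROWS' [OPENING] [FORCE]. ROWS is JSON, a list of rows, each an object with "linear": the shift along the world's x, y, z in mm, a list of three; "spin": the turn about the world's z in degrees. In form: [{"linear": [tx, ty, tz], "spin": spin}, ...]. A call has 1 to 5 rows; each row is the pose to reach, as a shift and turn from the pose commanded when the call began; what a row does not reach only later rows make up. A row lasts 1/8 s, in which the tool goes at most 62.5 mm and 10.7 degrees, less where a joint would pass 70% of its speed; a pose out of reach is approached as far as the arm can. A call with a gripper value outside its range is refused whole. OPENING is the closure, from 0 (fully open) to 1 (shut), set as the call begins (- or left out, the last holds). The fingers move at their own pace and stop on an object; FORCE is the grip in N (left out, the last holds). Time passes only in rows, so rows that repeat a pose let the fingers close. It gives the time, the measured TCP pose, the force and the opening at its end, in the units of the state.
- r.observe(): the state, without advancing time (a new reading comes with each control period).
- r.read_camera(name): name is "side" or "top" or "wrist"; returns the picture (384x512x3 uint8, blue, green, red); there is no depth.
- r.get_calibration(name): a dict with "intrinsics" (3x3 intrinsics, pixels), "distortion" ([k1, k2, p1, p2, k3] as OpenCV has them; the pictures are not rectified), "extrinsics" (4x4, takes a point from camera to world coordinates); the wrist camera has in their place "tool_from_camera" (4x4, takes a point from camera to tool coordinates, whose origin is the TCP and whose axes are the tool frame's). Camera axes: x right, y down, z forward; pixel columns grow to the right and rows downward; lengths in m; the calibration is good to about 2 mm. A picture is of the moment at which its call begins: read the wrist's pose just before it. get_calibration takes no time and is no camera call.
- r.sign_off(): hands the job in, once; it reports no verdict.
The state is a dict: "clock": time; "joints": joint angles; "joint_vel": joint speeds; "effort": joint torques, N m; "eef_pos": TCP position; "tool_rot": TCP orientation; "ft_force": force on the tool from outside, world axes, zero at the start; "torque": the same for the moment, N m; "gripper_width": finger opening in m.
Only numpy, scipy, OpenCV 4.12 (cv2) and the standard library are available. Lean on these libraries where they do the work, as an engineer would, in place of code of your own. Each camera call takes 0.05 s, during which the arm holds its last target.

## Working session

There is one attempt and no reset: what is moved stays moved. The work goes in short steps, Python scripts to look and compute and a shell command to move; the robot and the scene stay as the last step left them, time stands still between calls to the robot, and variables do not carry over. Pictures are saved under pics/ and viewed, and the job is handed in when it is done.

```bash
mkdir -p pics; ls; python3 - <<'E'
from plant import r
import cv2,numpy as np
print(r.observe()); print(r.grasp_offset)
for n in("side","top","wrist"):
    cv2.imwrite(f"pics/{n}0.png",r.read_camera(n)); c=r.get_calibration(n); print(n,{k:np.round(v,4).tolist() for k,v in c.items()})
E
```

```text
pics
{'clock': 0.0, 'joints': array([-1.14887539,  0.46944709, -0.04860925,  1.53372016,  0.02409738,
        1.14097154, -0.08232577]), 'joint_vel': array([-1.52153683e-03,  4.79425649e-04, -3.62075134e-04,  6.15731688e-05,
       -1.38119803e-03, -8.47571018e-04,  7.47780338e-04]), 'effort': array([ 7.78532503e-04, -5.07961035e+01, -8.01630411e-02, -2.36153877e+01,
       -6.13917061e-02,  3.78206593e-02,  1.62303741e-04]), 'eef_pos': array([0.29381839, 0.60702206, 0.22148455]), 'tool_rot': array([ 0.59852564, -0.37599015,  0.5996759 ,  0.37521632]), 'ft_force': array([ 0.51696993,  0.61512971, -0.54732928]), 'torque': array([ 0.07950883, -0.00076107, -0.00027262]), 'gripper_width': 0.0869540335031579}
0.0187
side {'intrinsics': [[355.693, 0.0, 261.9801], [0.0, 355.693, 196.3263], [0.0, 0.0, 1.0]], 'distortion': [-0.0454, 0.0, 0.0, 0.0, 0.0], 'extrinsics': [[0.9951, -0.057, 0.0812, 0.3678], [-0.0981, -0.6862, 0.7208, -0.8075], [0.0147, -0.7252, -0.6884, 0.9902], [0.0, 0.0, 0.0, 1.0]]}
top {'intrinsics': [[422.8441, 0.0, 255.88], [0.0, 422.8441, 187.8298], [0.0, 0.0, 1.0]], 'distortion': [-0.0948, 0.0, 0.0, 0.0, 0.0], 'extrinsics': [[0.0125, -0.9887, 0.1491, 0.2555], [-0.9999, -0.013, -0.0024, 0.0236], [0.0043, -0.149, -0.9888, 1.495], [0.0, 0.0, 0.0, 1.0]]}
wrist {'intrinsics': [[309.1221, 0.0, 255.1287], [0.0, 309.1221, 186.8507], [0.0, 0.0, 1.0]], 'distortion': [-0.0453, 0.0, 0.0, 0.0, 0.0], 'tool_from_camera': [[-0.0011, -0.2579, 0.9662, -0.1625], [0.0006, -0.9662, -0.2579, 0.0687], [1.0, 0.0003, 0.0012, 0.001], [0.0, 0.0, 0.0, 1.0]]}
```

View pics/side0.png

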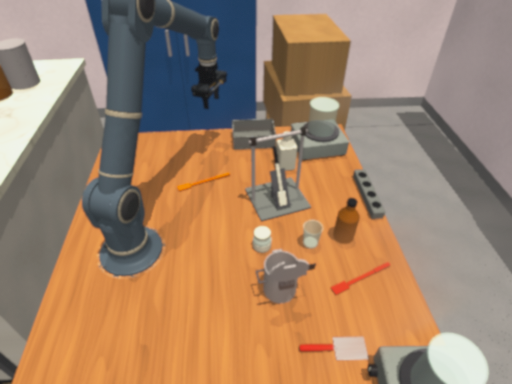

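View pics/top0.png

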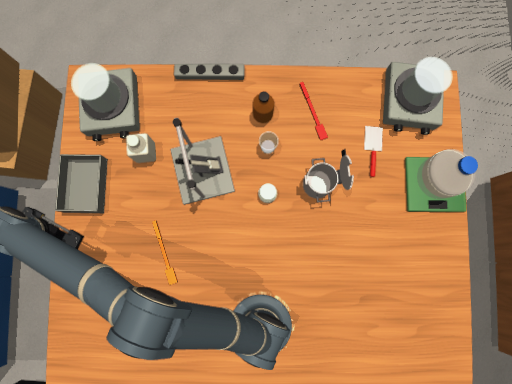

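View pics/wrist0.png

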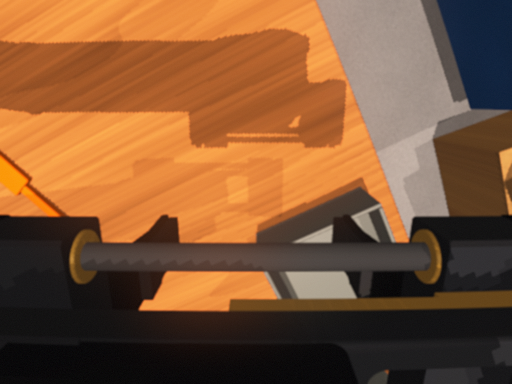

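```bash
python3 - <<'E'
import cv2,numpy as np
t=cv2.imread("pics/top0.png"); s=cv2.imread("pics/side0.png")
cv2.imwrite("pics/t_stand.png",cv2.resize(t[105:215,120:250],None,fx=6,fy=5.4,interpolation=cv2.INTER_CUBIC)[:600,:800])
cv2.imwrite("pics/t_pot.png",cv2.resize(t[130:220,260:370],None,fx=6,fy=6,interpolation=cv2.INTER_CUBIC))
cv2.imwrite("pics/s_stand.png",cv2.resize(s[110:230,230:350],None,fx=5,fy=5,interpolation=cv2.INTER_CUBIC))
cv2.imwrite("pics/s_pot.png",cv2.resize(s[215:315,230:350],None,fx=6,fy=6,interpolation=cv2.INTER_CUBIC))
E
```

```text
(no output)
```

View pics/t_stand.png

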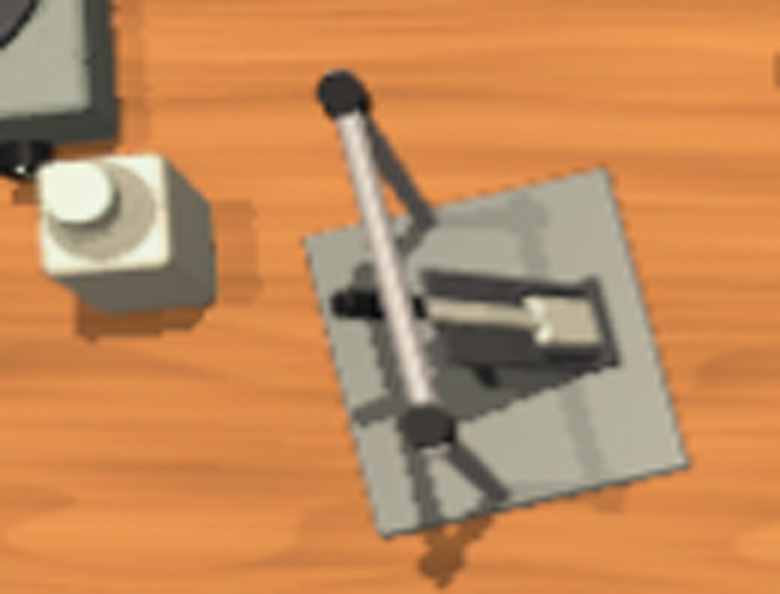

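View pics/t_pot.png

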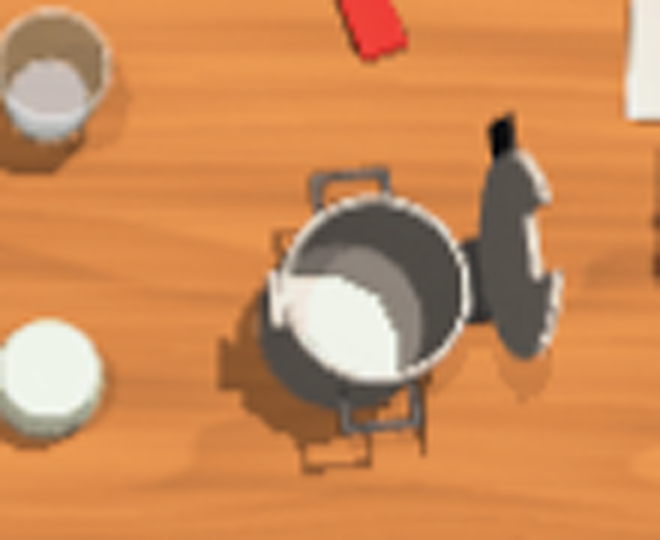

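View pics/s_stand.png

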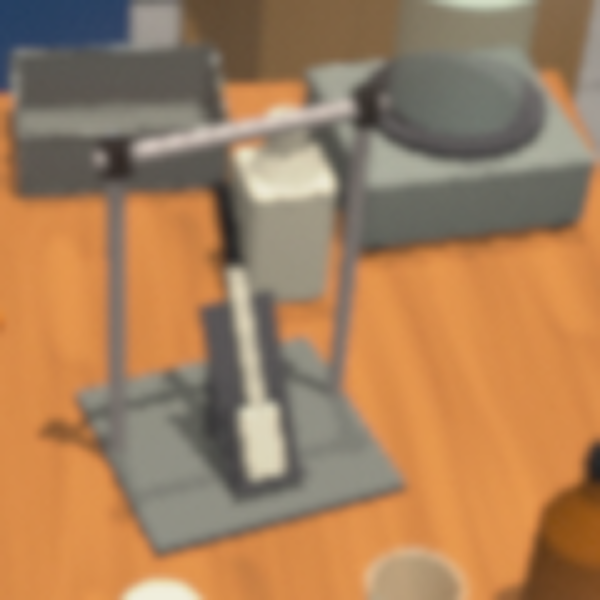

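View pics/s_pot.png

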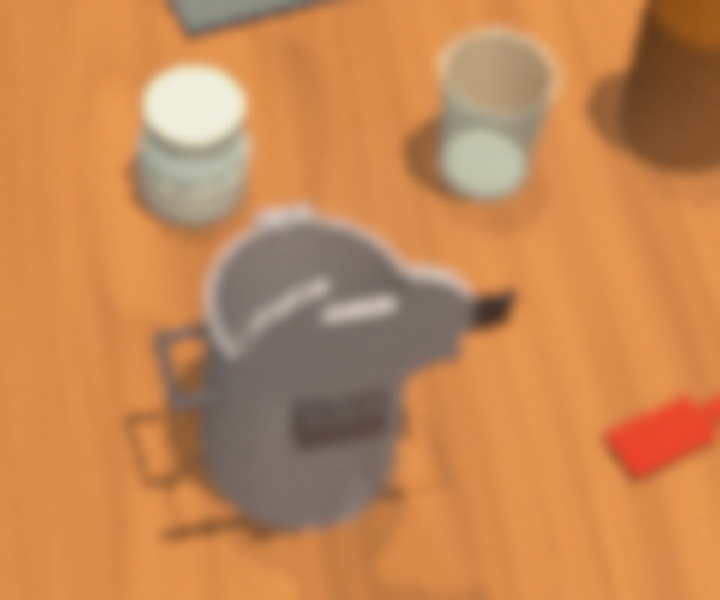

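```bash
cat > h.py <<'E'
import cv2,numpy as np
from plant import r
from scipy.spatial.transform import Rotation as R
def ray(n,px,ext=None):
    c=r.get_calibration(n)
    u=cv2.undistortPoints(np.array(px,float).reshape(-1,1,2),c["intrinsics"],c["distortion"])[:,0]
    E=c["extrinsics"] if ext is None else ext
    d=np.c_[u,np.ones(len(u))]@E[:3,:3].T
    return E[:3,3],d
def onz(n,px,z,ext=None):
    o,d=ray(n,px,ext); return o+d*((z-o[2])/d[:,2])[:,None]
def tri(n1,p1,n2,p2):
    o1,d1=ray(n1,[p1]);o2,d2=ray(n2,[p2]);A=np.c_[d1[0],-d2[0]]
    s=np.linalg.lstsq(A,o2-o1,rcond=None)[0]; a=o1+s[0]*d1[0];b=o2+s[1]*d2[0]; return (a+b)/2,np.linalg.norm(a-b)
def proj(n,P,ext=None):
    c=r.get_calibration(n);E=np.linalg.inv(c["extrinsics"] if ext is None else ext)
    rv,_=cv2.Rodrigues(E[:3,:3]); return cv2.projectPoints(np.array(P,float).reshape(-1,3),rv,E[:3,3],c["intrinsics"],c["distortion"])[0][:,0]
def tool(o=None):
    o=o or r.observe();q=o["tool_rot"];T=np.eye(4);T[:3,:3]=R.from_quat([*q[1:],q[0]]).as_matrix();T[:3,3]=o["eef_pos"];return T
def wext(): return tool()@r.get_calibration("wrist")["tool_from_camera"]
E
python3 - <<'E'
from h import *
np.set_printoptions(precision=4,suppress=True)
f=lambda P:[(x/6+120,y/5.4+105) for x,y in P]
b=onz("top",f([(305,240),(605,168),(688,465),(383,535)]),.012)
print(b, b.mean(0), np.linalg.norm(np.diff(b,axis=0),axis=1)); v=b[1]+b[2]-b[0]-b[3]; print("stand x dir deg",np.degrees(np.arctan2(v[1],v[0])))
g=lambda P:[(x/5+230,y/5+110) for x,y in P]
s=onz("side",g([(78,397),(160,552),(405,487),(308,340)]),.012);print(s,s.mean(0),np.linalg.norm(np.diff(s,axis=0),axis=1))
e=onz("top",f([(342,95),(428,425)]),.288);print("bar",e,e.mean(0))
top=tri("top",f([(335,302)])[0],"side",g([(222,185)])[0]);print("griptop",top)
foot=tri("top",f([(600,322)])[0],"side",g([(268,478)])[0]);print("foot",foot)
p=lambda P:[(x/6+260,y/6+130) for x,y in P]
k=lambda P:[(x/6+230,y/6+215) for x,y in P]
rim=onz("top",p([(378,195),(378,383),(285,290),(469,285),(440,220),(315,225),(445,350)]),.13);
A=np.c_[2*rim[:,:2],np.ones(len(rim))];c=np.linalg.lstsq(A,(rim[:,:2]**2).sum(1),rcond=None)[0];print("rim",c[:2],np.sqrt(c[2]+c[:2]@c[:2]))
print("lip",onz("top",p([(270,275),(278,325),(274,300)]),.13))
print("lip side",onz("side",k([(255,217),(315,210)]),.13))
print(tool())
E
```

```text
[[0.6152 0.3288 0.012 ]
 [0.6668 0.1493 0.012 ]
 [0.4664 0.0951 0.012 ]
 [0.4177 0.274  0.012 ]] [0.5415 0.2118 0.012 ] [0.1868 0.2076 0.1854]
stand x dir deg -74.38086183589392
[[0.4207 0.2631 0.012 ]
 [0.4705 0.087  0.012 ]
 [0.6668 0.1389 0.012 ]
 [0.6193 0.3186 0.012 ]] [0.5443 0.2019 0.012 ] [0.183  0.2031 0.1859]
bar [[0.6304 0.2575 0.288 ]
 [0.4471 0.2078 0.288 ]] [0.5388 0.2326 0.288 ]
griptop (array([0.5314, 0.2706, 0.211 ]), np.float64(0.001737179059614436))
foot (array([0.5599, 0.1488, 0.0209]), np.float64(0.0006716337061147163))
rim [ 0.4968 -0.1999] 0.050940161399445634
lip [[ 0.5033 -0.1404  0.13  ]
 [ 0.4756 -0.1447  0.13  ]
 [ 0.4894 -0.1426  0.13  ]]
lip side [[ 0.4774 -0.1493  0.13  ]
 [ 0.5082 -0.1476  0.13  ]]
[[-0.0006 -0.9001  0.4356  0.2939]
 [-0.0014  0.4356  0.9001  0.6072]
 [-1.     -0.     -0.0015  0.2217]
 [ 0.      0.      0.      1.    ]]
```

```bash
python3 -m handwheel '[{"linear":[20,-30,50],"spin":8},{"linear":[50,-70,90],"spin":16},{"linear":[80,-110,120],"spin":24},{"linear":[110,-150,150],"spin":32},{"linear":[140,-190,180],"spin":36}]' 0
```

```text
clock: 0.78
eef_pos: [0.4348, 0.4159, 0.4033]
tool_rot: [0.453, -0.543, 0.453, 0.543]
ft_force: [1.4, 0.7, 0.2]
gripper_width: 0.0871
```

```bash
python3 -m handwheel '[{"linear":[35,-50,20],"spin":0},{"linear":[70,-100,40],"spin":0},{"linear":[105,-150,60],"spin":0},{"linear":[140,-200,80],"spin":0},{"linear":[175,-240,100],"spin":0}]'
```

```text
clock: 1.4
eef_pos: [0.6089, 0.1765, 0.5028]
tool_rot: [0.454, -0.542, 0.454, 0.542]
ft_force: [-0.0, -0.4, -0.1]
gripper_width: 0.0865
```

```bash
python3 -m handwheel '[{"linear":[60,0,0],"spin":0},{"linear":[120,0,0],"spin":0},{"linear":[180,0,0],"spin":0},{"linear":[240,0,0],"spin":0},{"linear":[300,0,0],"spin":0}]'; python3 -c "
from h import *;print(tool().round(3),r.observe()['joints'].round(3))"
```

```text
clock: 2.02
eef_pos: [0.8575, 0.171, 0.465]
tool_rot: [-0.464, 0.552, -0.442, -0.533]
ft_force: [0.0, -1.1, 0.8]
gripper_width: 0.0869
[[ 0.041 -0.983 -0.177  0.857]
 [ 0.007 -0.177  0.984  0.171]
 [-0.999 -0.041 -0.001  0.465]
 [ 0.     0.     0.     1.   ]] [-0.286  0.929  0.389  0.199 -0.343  1.985  1.548]
```

```bash
python3 -m handwheel '[{"linear":[60,0,0],"spin":0},{"linear":[120,0,0],"spin":0},{"linear":[180,0,0],"spin":0},{"linear":[200,0,0],"spin":0}]'; python3 -c "
from h import *;print(tool().round(3),r.observe()['joints'].round(3))"
```

```text
clock: 2.52
eef_pos: [0.896, 0.1491, 0.4243]
tool_rot: [-0.469, 0.556, -0.439, -0.527]
ft_force: [0.4, 0.0, -0.4]
gripper_width: 0.0868
[[ 0.058 -0.983 -0.174  0.896]
 [ 0.006 -0.174  0.985  0.149]
 [-0.998 -0.058 -0.004  0.424]
 [ 0.     0.     0.     1.   ]] [-0.252  1.049  1.093  0.102 -1.041  1.986  1.597]
```

```bash
python3 -m handwheel '[{"linear":[-40,0,0],"spin":0},{"linear":[-80,0,0],"spin":0},{"linear":[-120,0,0],"spin":0}]'; python3 -c "
from h import *;print(tool().round(3),r.observe()['joints'].round(3))"
```

```text
clock: 2.9
eef_pos: [0.7793, 0.1536, 0.4251]
tool_rot: [-0.469, 0.556, -0.436, -0.53]
ft_force: [1.1, 1.5, 3.0]
gripper_width: 0.0869
[[ 0.059 -0.982 -0.181  0.779]
 [ 0.013 -0.18   0.984  0.154]
 [-0.998 -0.06   0.002  0.425]
 [ 0.     0.     0.     1.   ]] [-0.715  0.8    1.236  0.933 -0.792  1.743  1.925]
```

```bash
python3 -m handwheel '[{"linear":[50,0,30],"spin":0},{"linear":[100,0,60],"spin":0},{"linear":[150,0,100],"spin":0},{"linear":[200,0,150],"spin":0},{"linear":[250,0,200],"spin":0}]'; python3 -c "
from h import *;print(tool().round(3),r.observe()['joints'].round(3))"
```

```text
clock: 3.52
eef_pos: [0.8766, 0.1528, 0.4784]
tool_rot: [-0.484, 0.56, -0.418, -0.526]
ft_force: [0.6, -0.0, -0.4]
gripper_width: 0.0869
[[ 0.096 -0.978 -0.184  0.877]
 [ 0.04  -0.181  0.983  0.153]
 [-0.995 -0.102  0.022  0.478]
 [ 0.     0.     0.     1.   ]] [-0.241  0.963  0.557  0.105 -0.548  1.986  1.567]
```

```bash
python3 -m handwheel '[{"linear":[30,0,50],"spin":0},{"linear":[60,0,100],"spin":0},{"linear":[90,0,150],"spin":0},{"linear":[120,0,200],"spin":0}]'; python3 -c "
from h import *;print(tool().round(3),r.observe()['joints'].round(3))"
```

```text
clock: 4.03
eef_pos: [0.8613, 0.1356, 0.5373]
tool_rot: [-0.498, 0.578, -0.405, -0.503]
ft_force: [0.5, -0.0, -0.5]
gripper_width: 0.087
[[ 0.165 -0.97  -0.179  0.861]
 [ 0.033 -0.176  0.984  0.136]
 [-0.986 -0.169  0.003  0.537]
 [ 0.     0.     0.     1.   ]] [-0.228  0.894  0.44   0.101 -0.414  1.986  1.573]
```

```bash
python3 -m handwheel '[{"linear":[30,0,55],"spin":0},{"linear":[60,0,110],"spin":0},{"linear":[90,0,165],"spin":0},{"linear":[120,0,220],"spin":0},{"linear":[150,0,275],"spin":0}]'; python3 -c "
from h import *;print(tool().round(3),r.observe()['joints'].round(3))"
```

```text
clock: 4.65
eef_pos: [0.8422, 0.12, 0.5926]
tool_rot: [-0.513, 0.592, -0.386, -0.487]
ft_force: [-0.7, 0.4, 0.1]
gripper_width: 0.0875
[[ 0.227 -0.957 -0.18   0.842]
 [ 0.043 -0.175  0.984  0.12 ]
 [-0.973 -0.231  0.002  0.593]
 [ 0.     0.     0.     1.   ]] [-0.214  0.828  0.403  0.101 -0.377  1.986  1.585]
```

```bash
python3 -m handwheel '[{"linear":[30,0,55],"spin":0},{"linear":[60,0,110],"spin":0},{"linear":[90,0,165],"spin":0},{"linear":[120,0,220],"spin":0},{"linear":[150,0,275],"spin":0}]'; python3 -c "
from h import *;print(tool().round(3),r.observe()['joints'].round(3))"
```

```text
clock: 5.28
eef_pos: [0.8224, 0.1057, 0.6409]
tool_rot: [-0.527, 0.603, -0.37, -0.471]
ft_force: [0.8, -0.3, 0.1]
gripper_width: 0.0871
[[ 0.283 -0.942 -0.179  0.822]
 [ 0.05  -0.172  0.984  0.106]
 [-0.958 -0.287 -0.002  0.641]
 [ 0.     0.     0.     1.   ]] [-0.206  0.773  0.462  0.101 -0.43   1.986  1.6  ]
```

```bash
python3 -m handwheel '[{"linear":[30,0,55],"spin":0},{"linear":[60,0,110],"spin":0},{"linear":[90,0,165],"spin":0},{"linear":[120,0,220],"spin":0},{"linear":[150,0,275],"spin":0}]'; python3 -c "
from h import *;print(tool().round(3),r.observe()['joints'].round(3))"
```

```text
clock: 5.9
eef_pos: [0.8029, 0.0929, 0.6826]
tool_rot: [-0.538, 0.614, -0.355, -0.456]
ft_force: [-0.1, 0.6, -0.1]
gripper_width: 0.0868
[[ 0.333 -0.926 -0.177  0.803]
 [ 0.054 -0.169  0.984  0.093]
 [-0.942 -0.337 -0.006  0.683]
 [ 0.     0.     0.     1.   ]] [-0.202  0.726  0.588  0.101 -0.546  1.986  1.618]
```

```bash
python3 -m handwheel '[{"linear":[40,0,48],"spin":0},{"linear":[80,0,96],"spin":0},{"linear":[120,0,145],"spin":0},{"linear":[160,0,193],"spin":0},{"linear":[200,0,240],"spin":0}]'; python3 -c "
from h import *;print(tool().round(3),r.observe()['joints'].round(3))"
```

```text
clock: 6.52
eef_pos: [0.7981, 0.0814, 0.7031]
tool_rot: [-0.546, 0.621, -0.343, -0.445]
ft_force: [0.2, 1.6, 0.2]
gripper_width: 0.087
[[ 0.368 -0.913 -0.178  0.798]
 [ 0.06  -0.168  0.984  0.081]
 [-0.928 -0.373 -0.007  0.703]
 [ 0.     0.     0.     1.   ]] [-0.202  0.725  1.102  0.101 -1.043  1.986  1.657]
```

```bash
python3 -m handwheel '[{"linear":[15,0,60],"spin":0},{"linear":[30,0,120],"spin":0},{"linear":[45,0,180],"spin":0},{"linear":[60,0,240],"spin":0},{"linear":[75,0,300],"spin":0}]'; python3 -c "
from h import *;print(tool().round(3),r.observe()['joints'].round(3))"
```

```text
clock: 7.15
eef_pos: [0.7643, 0.0727, 0.7582]
tool_rot: [-0.56, 0.634, -0.325, -0.422]
ft_force: [0.3, -0.2, 0.0]
gripper_width: 0.0871
[[ 0.433 -0.885 -0.171  0.764]
 [ 0.061 -0.161  0.985  0.073]
 [-0.899 -0.437 -0.015  0.758]
 [ 0.     0.     0.     1.   ]] [-0.206  0.655  1.115  0.101 -1.042  1.986  1.66 ]
```

```bash
python3 -m handwheel '[{"linear":[5,10,60],"spin":0},{"linear":[10,20,120],"spin":0},{"linear":[15,30,180],"spin":0},{"linear":[20,40,240],"spin":0},{"linear":[25,50,300],"spin":0}]'; python3 -c "
from h import *;print(tool().round(3),r.observe()['joints'].round(3))"
```

```text
clock: 7.78
eef_pos: [0.7198, 0.0982, 0.815]
tool_rot: [-0.576, 0.647, -0.301, -0.4]
ft_force: [0.2, -0.2, -0.8]
gripper_width: 0.0872
[[ 0.499 -0.849 -0.171  0.72 ]
 [ 0.072 -0.156  0.985  0.098]
 [-0.863 -0.504 -0.017  0.815]
 [ 0.     0.     0.     1.   ]] [-0.268  0.58   1.154  0.101 -1.042  1.986  1.625]
```

```bash
python3 -m handwheel '[{"linear":[-40,30,-30],"spin":-10},{"linear":[-80,70,-60],"spin":-20},{"linear":[-115,110,-90],"spin":-30},{"linear":[-150,150,-120],"spin":-40},{"linear":[-180,190,-150],"spin":-50}]'; python3 -c "
from h import *;print(tool().round(3),r.observe()['joints'].round(3))"
```

```text
clock: 8.4
eef_pos: [0.5948, 0.2287, 0.7165]
tool_rot: [0.679, -0.507, 0.497, 0.186]
ft_force: [0.0, 1.3, -0.9]
gripper_width: 0.0872
[[ 0.437 -0.757  0.487  0.595]
 [-0.251  0.417  0.874  0.229]
 [-0.864 -0.504 -0.008  0.716]
 [ 0.     0.     0.     1.   ]] [-1.346  0.373  1.248  0.896 -0.016  1.706  0.864]
```

```bash
python3 -m handwheel '[{"linear":[-20,35,-45],"spin":-9},{"linear":[-40,70,-90],"spin":-18},{"linear":[-60,105,-135],"spin":-27},{"linear":[-80,140,-180],"spin":-36},{"linear":[-95,171,-216],"spin":-44.5}]'; python3 -c "
from h import *;print(tool().round(3),r.observe()['joints'].round(3))
cv2.imwrite('pics/w1.png',r.read_camera('wrist'))"
```

```text
clock: 9.02
eef_pos: [0.4996, 0.402, 0.4988]
tool_rot: [0.698, -0.283, 0.652, -0.084]
ft_force: [0.5, 1.4, -0.7]
gripper_width: 0.0867
[[ 0.135 -0.252  0.958  0.5  ]
 [-0.486  0.826  0.285  0.402]
 [-0.864 -0.504 -0.011  0.499]
 [ 0.     0.     0.     1.   ]] [-1.497  0.682  1.233  1.056 -0.114  1.861 -0.076]
```

View pics/w1.png

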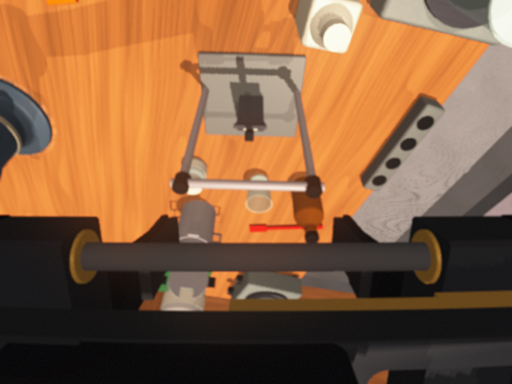

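```bash
python3 - <<'E'
from h import *
np.set_printoptions(precision=4,suppress=True)
E=wext()
im=cv2.imread("pics/w1.png");cv2.imwrite("pics/w1c.png",cv2.resize(im[40:200,160:340],None,fx=4,fy=3.75,interpolation=cv2.INTER_CUBIC))
print("bar",onz("wrist",[(181,183),(314,186)],.288,E),onz("wrist",[(181,183),(314,186)],.288,E).mean(0))
c=onz("wrist",[(200,53),(305,56),(297,136),(206,133)],.012,E);print(c,c.mean(0))
print("grip",onz("wrist",[(249,135)],.222,E))
for cen in[(.543,.208)]:
  a=np.radians(-74.4);X=np.array([np.cos(a),np.sin(a),0]);Y=np.array([-X[1],X[0],0]);O=np.array([*cen,0])
  f=lambda x,y,z:O+x*X+y*Y+np.array([0,0,z])
  print(proj("wrist",[f(-.055,0,.222),f(-.019,0,.288),f(-.019,.095,.288),f(-.019,-.095,.288),f(.095,.105,.012),f(.095,-.105,.012),f(-.095,.105,.012),f(-.095,-.105,.012)],E))
E
```

```text
bar [[0.4434 0.2204 0.288 ]
 [0.624  0.272  0.288 ]] [0.5337 0.2462 0.288 ]
[[0.4184 0.2889 0.012 ]
 [0.6096 0.342  0.012 ]
 [0.6651 0.1653 0.012 ]
 [0.463  0.1105 0.012 ]] [0.539  0.2267 0.012 ]
grip [[0.5236 0.2821 0.222 ]]
[[248.087  146.6244]
 [246.4578 194.3509]
 [311.5959 196.0829]
 [181.3598 192.5887]
 [295.4752 143.3191]
 [206.1402 140.9139]
 [306.3939  64.3611]
 [197.3672  61.4227]]
```

View pics/w1c.png

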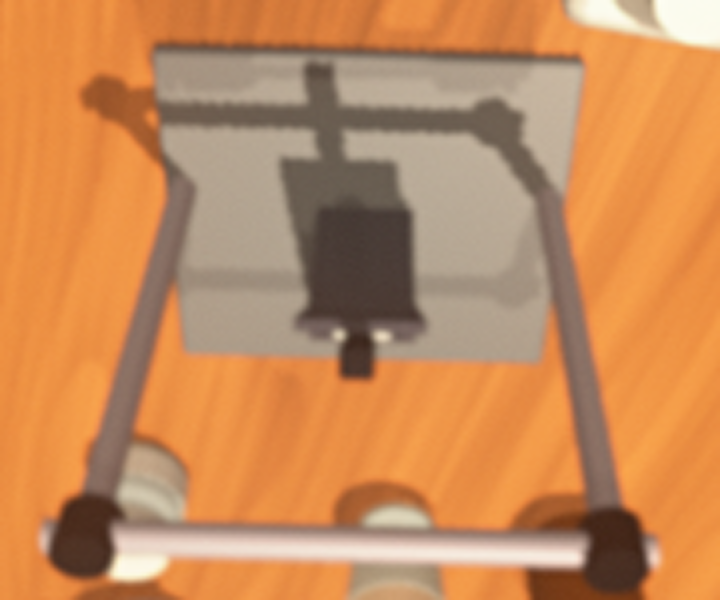

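```bash
python3 - <<'E'
from h import *
np.set_printoptions(precision=4,suppress=True)
T0=tool();print(r.observe()['joint_vel'],r.observe()['clock'])
im=r.read_camera("wrist");cv2.imwrite("pics/w2.png",im);cv2.imwrite("pics/w2c.png",cv2.resize(im[40:200,160:340],None,fx=4,fy=3.75,interpolation=cv2.INTER_CUBIC))
print(T0-tool())
s=r.read_camera("side");cv2.imwrite("pics/s2.png",s)
t=r.read_camera("top");cv2.imwrite("pics/t2.png",t)
E=wext()
print(proj("side",[T0[:3,3]]),proj("top",[T0[:3,3]]))
E
```

```text
[-0.0194 -0.0171 -0.0466  0.0146  0.0734 -0.0737  0.2304] 9.075
[[-0.0039  0.0041  0.0016 -0.0011]
 [ 0.0002  0.0021 -0.0055  0.0019]
 [-0.0007  0.0013 -0.0009 -0.0024]
 [ 0.      0.      0.      0.    ]]
[[262.8555  58.5263]] [[ 99.5617 149.189 ]]
```

View pics/w2c.png

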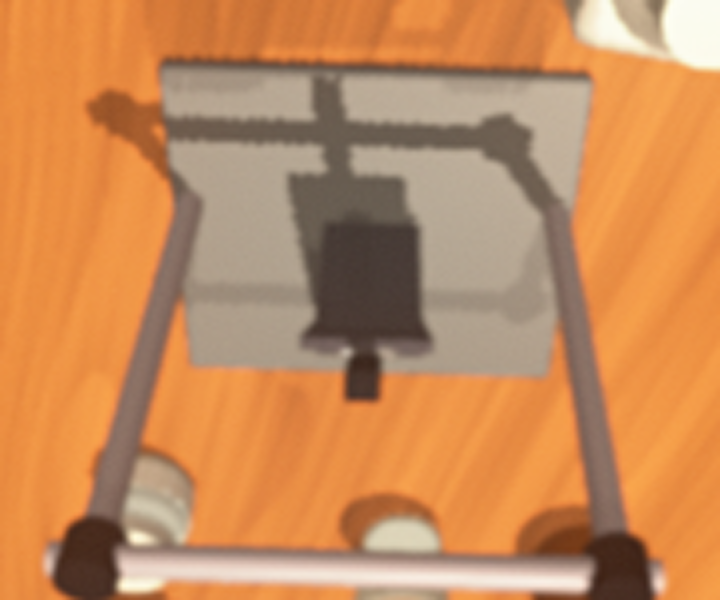

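View pics/s2.png

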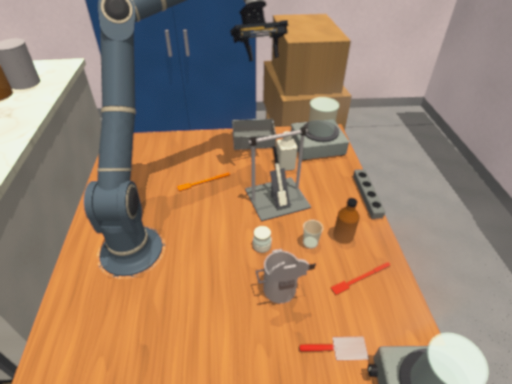

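View pics/t2.png

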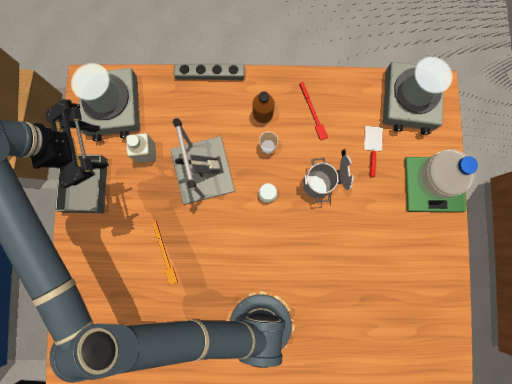

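```bash
python3 - <<'E'
from h import *
np.set_printoptions(precision=4,suppress=True)
im=r.read_camera("wrist")
E=wext();print(tool())
cv2.imwrite("pics/w3.png",im)
cv2.imwrite("pics/w3c.png",cv2.resize(im[90:210,160:340],None,fx=4.4,fy=4.4,interpolation=cv2.INTER_CUBIC))
c=cv2.imread("pics/w2c.png")
print("bar",onz("wrist",[(182.5,189.3),(315,192)],.288,E).mean(0))
print("grip",onz("wrist",[(250.5,143)],.222,E))
print("base",onz("wrist",[(200.5,57.5),(306.5,60.5),(297,139),(208,137)],.012,E).mean(0))
E
```

```text
[[ 0.1386 -0.2516  0.9578  0.5018]
 [-0.4856  0.8256  0.2872  0.3985]
 [-0.8631 -0.505  -0.0078  0.5022]
 [ 0.      0.      0.      1.    ]]
bar [0.5474 0.2165 0.288 ]
grip [[0.5381 0.2533 0.222 ]]
base [0.5537 0.2059 0.012 ]
```

View pics/w3c.png

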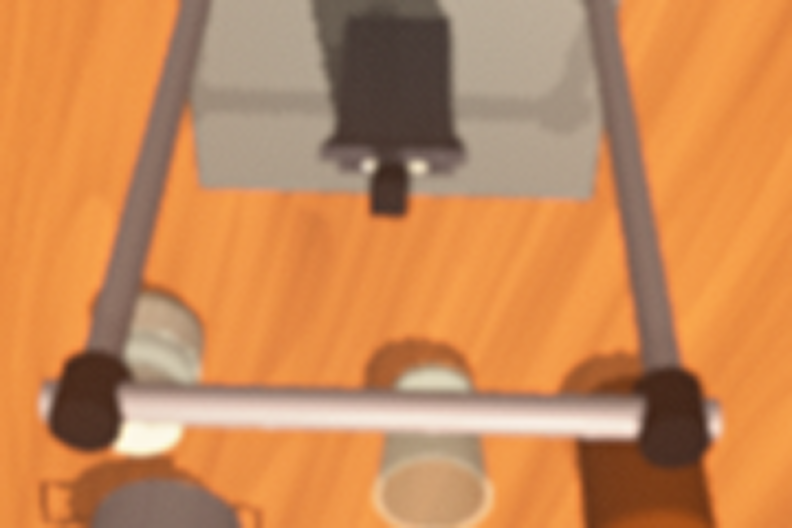

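```bash
python3 -m handwheel '[{"linear":[3,-50,-50],"spin":0},{"linear":[3,-50,-100],"spin":0},{"linear":[3,-50,-100],"spin":0},{"linear":[3,-50,-100],"spin":0}]'; python3 - <<'E'
from h import *
np.set_printoptions(precision=4,suppress=True)
for k in range(2):
    E=wext();print(tool(),r.observe()['joint_vel'])
    im=r.read_camera("wrist");np.save(f"w4{k}.npy",E)
    cv2.imwrite(f"pics/w4{k}.png",im)
E
```

```text
clock: 9.78
eef_pos: [0.5055, 0.3496, 0.405]
tool_rot: [0.701, -0.282, 0.65, -0.082]
ft_force: [0.3, 0.3, -0.1]
gripper_width: 0.0871
[[ 0.1417 -0.2515  0.9574  0.5055]
 [-0.4824  0.827   0.2886  0.3496]
 [-0.8644 -0.5028 -0.0042  0.405 ]
 [ 0.      0.      0.      1.    ]] [ 0.0018  0.0027  0.0045 -0.0276 -0.0013 -0.0026 -0.0032]
[[ 0.1425 -0.2514  0.9574  0.5057]
 [-0.4821  0.8271  0.2889  0.3499]
 [-0.8645 -0.5027 -0.0033  0.4052]
 [ 0.      0.      0.      1.    ]] [ 0.0005  0.0044 -0.001  -0.0046 -0.0047 -0.0067 -0.0035]
```

View pics/w40.png

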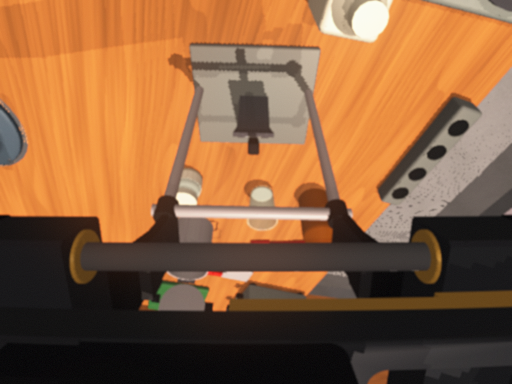

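View pics/w41.png

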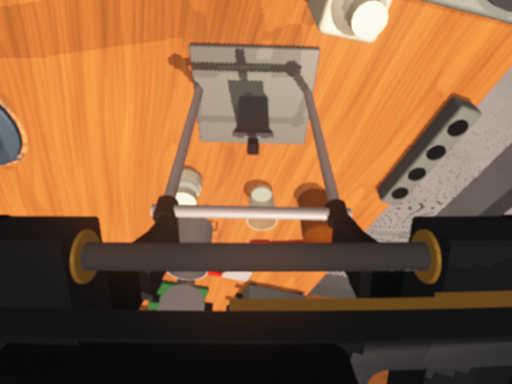

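```bash
python3 - <<'E'
from h import *
np.set_printoptions(precision=4,suppress=True)
E=np.load("w41.npy")
im=cv2.imread("pics/w41.png")
cv2.imwrite("pics/w41c.png",cv2.resize(im[30:230,150:360],None,fx=3.8,fy=3,interpolation=cv2.INTER_CUBIC))
cv2.imwrite("pics/w41d.png",cv2.resize(im[120:170,225:285],None,fx=12,fy=12,interpolation=cv2.INTER_CUBIC))
for cen in[(.543,.208),(.541,.213)]:
  a=np.radians(-74.4);X=np.array([np.cos(a),np.sin(a),0]);Y=np.array([-X[1],X[0],0]);O=np.array([*cen,0])
  f=lambda x,y,z:O+x*X+y*Y+np.array([0,0,z])
  print(proj("wrist",[f(-.055,0,.222),f(-.0225,0,.1658),f(-.019,.095,.288),f(-.019,-.095,.288),f(.095,.105,.012),f(.095,-.105,.012),f(-.095,.105,.012),f(-.095,-.105,.012)],E))
E
```

```text
[[250.2472 153.9586]
 [250.5411 146.698 ]
 [332.9671 217.2178]
 [164.8112 214.6179]
 [302.6989 147.2105]
 [198.8199 145.3196]
 [317.7492  53.1353]
 [186.4931  50.2664]]
[[249.8022 150.4156]
 [250.1641 143.6119]
 [333.4103 214.173 ]
 [163.3961 211.5219]
 [302.7537 145.0893]
 [198.248  143.1795]
 [317.9151  49.7746]
 [185.6962  46.8745]]
```

View pics/w41c.png

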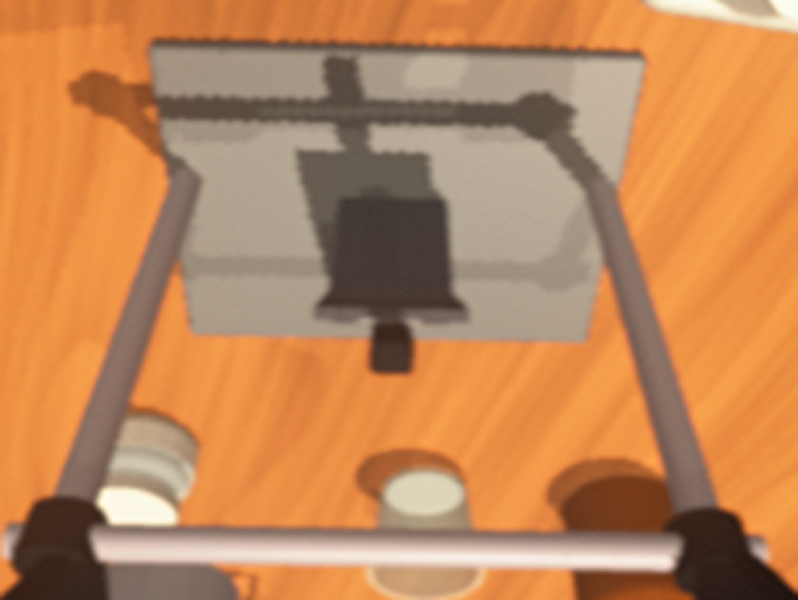

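View pics/w41d.png

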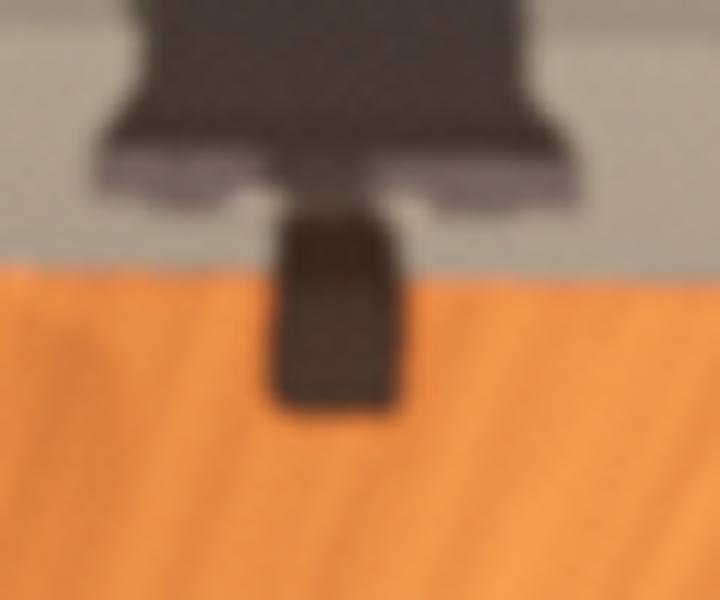

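```bash
python3 - <<'E'
from h import *
np.set_printoptions(precision=4,suppress=True)
E=np.load("w41.npy");T=tool();print(T)
g=onz("wrist",[(253.2,148.8)],.222,E)[0];print("grip",g)
print("bar",onz("wrist",[(166.3,211.7),(338,211.7)],.288,E), "base",onz("wrist",[(189.5,44.5),(319.2,48.3),(304.7,143.7),(200.8,141)],.012,E))
d=np.array([-.1345,.4815,.866])
gp=g-.025*d; tcp=gp+T[:3,0]*r.grasp_offset
print("gp",gp,"tcp",tcp,"delta mm",(tcp-T[:3,3])*1e3,"in tool",T[:3,:3].T@(tcp-T[:3,3])*1e3)
E
```

```text
[[ 0.1424 -0.2514  0.9574  0.5057]
 [-0.4821  0.8271  0.2889  0.35  ]
 [-0.8645 -0.5027 -0.0034  0.4049]
 [ 0.      0.      0.      1.    ]]
grip [0.5294 0.2695 0.222 ]
bar [[0.4475 0.2064 0.288 ]
 [0.6303 0.2622 0.288 ]] base [[0.4196 0.2817 0.012 ]
 [0.6176 0.3355 0.012 ]
 [0.6701 0.1541 0.012 ]
 [0.4694 0.1001 0.012 ]]
gp [0.5327 0.2574 0.2003] tcp [0.5354 0.2484 0.1842] delta mm [  29.6695 -101.5997 -220.7618] in tool [244.0467  19.4863  -0.2029]
```

```bash
python3 -m handwheel '[{"linear":[-5,16,-10],"spin":-1},{"linear":[2,-8,-52],"spin":-1},{"linear":[8,-32,-95],"spin":-1},{"linear":[13.5,-47,-122],"spin":-1},{"linear":[13.5,-47,-122],"spin":-1}]'; python3 - <<'E'
from h import *
np.set_printoptions(precision=4,suppress=True)
E=wext();T=tool();print(T)
im=r.read_camera("wrist");np.save(f"w5.npy",E)
cv2.imwrite(f"pics/w5.png",im)
s=r.read_camera("side");cv2.imwrite("pics/s5.png",cv2.resize(s[60:220,200:360],None,fx=3.7,fy=3.7,interpolation=cv2.INTER_CUBIC))
E
```

```text
clock: 10.5
eef_pos: [0.5172, 0.3022, 0.2783]
tool_rot: [0.697, -0.278, 0.655, -0.09]
ft_force: [-0.6, 0.2, -0.1]
gripper_width: 0.087
[[ 0.1266 -0.2378  0.963   0.5172]
 [-0.4891  0.8297  0.2692  0.3022]
 [-0.863  -0.5051 -0.0113  0.2783]
 [ 0.      0.      0.      1.    ]]
```

View pics/w5.png

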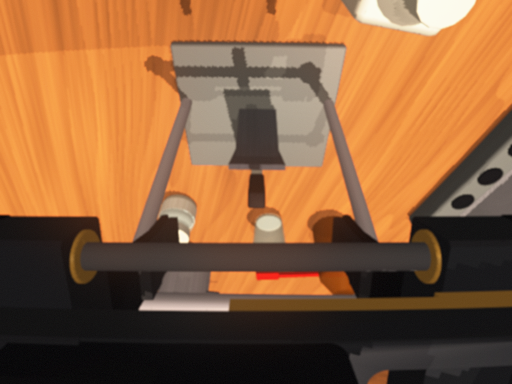

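View pics/s5.png

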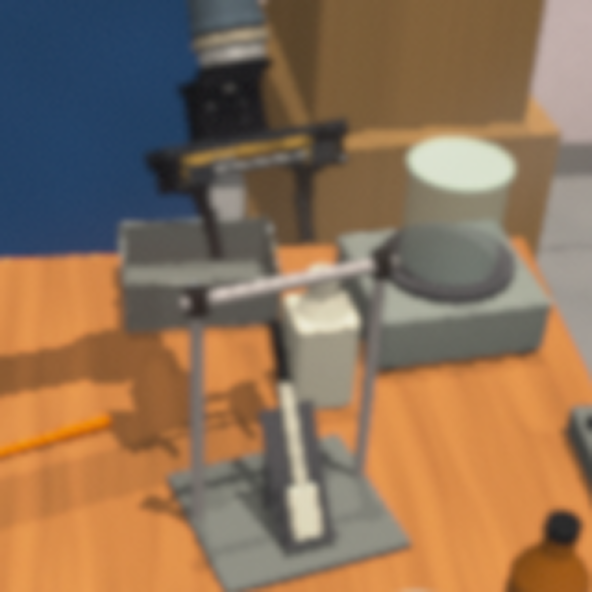

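```bash
python3 - <<'E'
from h import *
np.set_printoptions(precision=4,suppress=True)
E=np.load("w5.npy");T=tool();im=cv2.imread("pics/w5.png")
print(T[:3,3])
cv2.imwrite("pics/w5c.png",cv2.resize(im[160:215,225:290],None,fx=10,fy=10,interpolation=cv2.INTER_CUBIC))
for v in (197,199,201):
  g=onz("wrist",[(258,v)],.222,E)[0]
  d=np.array([-.1345,.4815,.866])
  gp=g-.025*d; tcp=gp+T[:3,0]*r.grasp_offset
  print(v,g,"delta mm",(tcp-T[:3,3])*1e3,"in tool",T[:3,:3].T@(tcp-T[:3,3])*1e3)
E
```

```text
[0.5184 0.3041 0.2806]
197 [0.5291 0.2731 0.222 ] delta mm [ 16.492  -52.0866 -96.4013] in tool [110.7737   1.375    2.3446]
199 [0.5297 0.2709 0.222 ] delta mm [ 17.1171 -54.2619 -96.4013] in tool [111.9137  -0.5803   2.3539]
201 [0.5304 0.2687 0.222 ] delta mm [ 17.7507 -56.4672 -96.4013] in tool [113.0694  -2.5625   2.3633]
```

View pics/w5c.png

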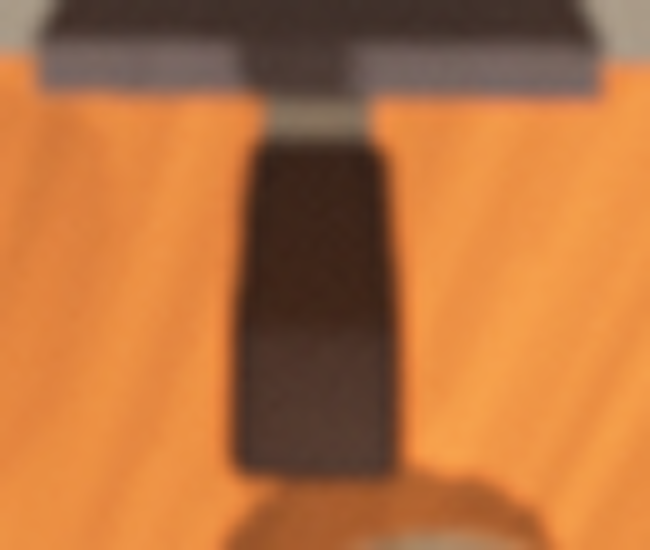

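```bash
python3 -m handwheel '[{"linear":[5,-17,-29],"spin":0},{"linear":[10,-34,-58],"spin":0},{"linear":[14,-47,-82],"spin":0},{"linear":[16.5,-55,-96],"spin":0},{"linear":[16.5,-55,-96],"spin":0}]' 0; python3 - <<'E'
from h import *
np.set_printoptions(precision=4,suppress=True)
print(tool())
cv2.imwrite(f"pics/w6.png",r.read_camera("wrist"))
s=r.read_camera("side");cv2.imwrite("pics/s6.png",cv2.resize(s[60:220,200:360],None,fx=3.7,fy=3.7,interpolation=cv2.INTER_CUBIC))
E
```

```text
clock: 11.22
eef_pos: [0.5347, 0.2477, 0.184]
tool_rot: [0.699, -0.277, 0.654, -0.089]
ft_force: [0.4, 0.5, -0.3]
gripper_width: 0.0871
[[ 0.1297 -0.2379  0.9626  0.5347]
 [-0.487   0.8304  0.2709  0.2477]
 [-0.8637 -0.5039 -0.0082  0.184 ]
 [ 0.      0.      0.      1.    ]]
```

View pics/w6.png

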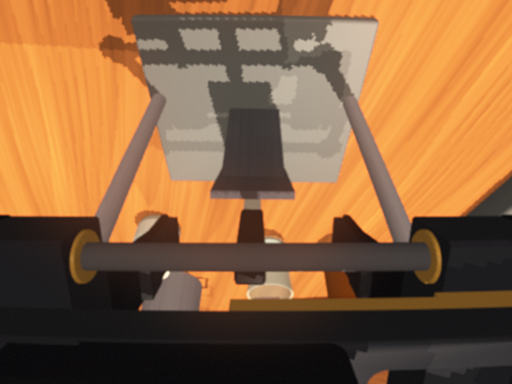

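View pics/s6.png

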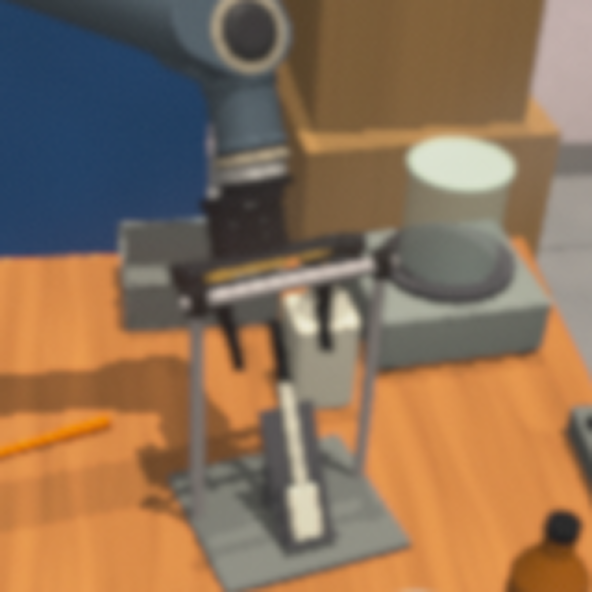

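```bash
python3 -m handwheel '[{"linear":[0,0,0],"spin":0},{"linear":[0,0,0],"spin":0},{"linear":[0,0,0],"spin":0},{"linear":[0,0,0],"spin":0},{"linear":[0,0,0],"spin":0}]' 1 35
```

```text
clock: 11.95
eef_pos: [0.5343, 0.2473, 0.1837]
tool_rot: [0.698, -0.277, 0.654, -0.089]
ft_force: [0.1, 0.6, 0.3]
gripper_width: 0.0448
```

```bash
python3 -m handwheel '[{"linear":[0,0,0],"spin":0},{"linear":[-1.5,5,9],"spin":0}]' ; python3 - <<'E'
from h import *
np.set_printoptions(precision=4,suppress=True)
print(tool())
cv2.imwrite(f"pics/w7.png",r.read_camera("wrist"))
E
```

```text
clock: 12.2
eef_pos: [0.5324, 0.2518, 0.1926]
tool_rot: [0.698, -0.277, 0.654, -0.09]
ft_force: [-0.9, -0.2, 0.4]
gripper_width: 0.0248
[[ 0.1279 -0.2376  0.9629  0.5324]
 [-0.4879  0.8302  0.2697  0.2518]
 [-0.8635 -0.5043 -0.0098  0.1926]
 [ 0.      0.      0.      1.    ]]
```

View pics/w7.png

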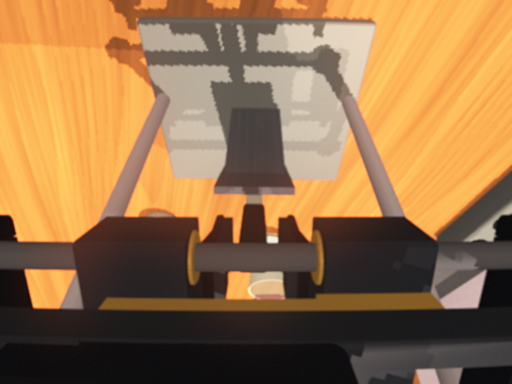

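```bash
python3 -m handwheel '[{"linear":[1.5,-5,-9],"spin":0},{"linear":[1.5,-5,-9],"spin":0},{"linear":[1.5,-5,-9],"spin":0},{"linear":[1.5,-5,-9],"spin":0}]'
```

```text
clock: 12.75
eef_pos: [0.5347, 0.2496, 0.1861]
tool_rot: [0.699, -0.277, 0.653, -0.088]
ft_force: [-7.2, 7.7, 17.4]
gripper_width: 0.0137
```

```bash
python3 -m handwheel '[{"linear":[0,0,0],"spin":0},{"linear":[-1.5,5,9],"spin":0},{"linear":[-3,10.5,18],"spin":0},{"linear":[-3,10.5,18],"spin":0}]'; python3 - <<'E'
from h import *
np.set_printoptions(precision=4,suppress=True)
print(tool())
cv2.imwrite(f"pics/w8.png",r.read_camera("wrist"))
s=r.read_camera("side");cv2.imwrite("pics/s8.png",cv2.resize(s[60:220,200:360],None,fx=3.7,fy=3.7,interpolation=cv2.INTER_CUBIC))
E
```

```text
clock: 13.25
eef_pos: [0.5316, 0.2582, 0.202]
tool_rot: [0.699, -0.277, 0.653, -0.089]
ft_force: [-0.5, -1.2, -1.5]
gripper_width: 0.0138
[[ 0.1303 -0.2383  0.9624  0.5316]
 [-0.4864  0.8305  0.2714  0.2582]
 [-0.864  -0.5035 -0.0077  0.202 ]
 [ 0.      0.      0.      1.    ]]
```

View pics/w8.png

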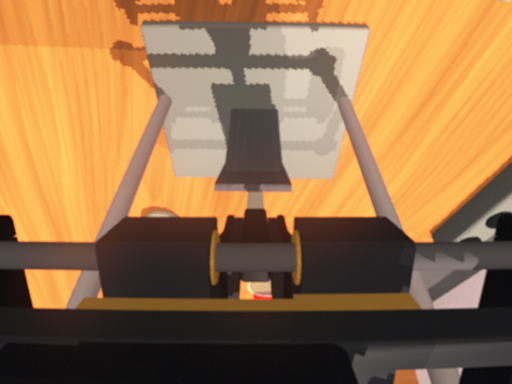

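View pics/s8.png

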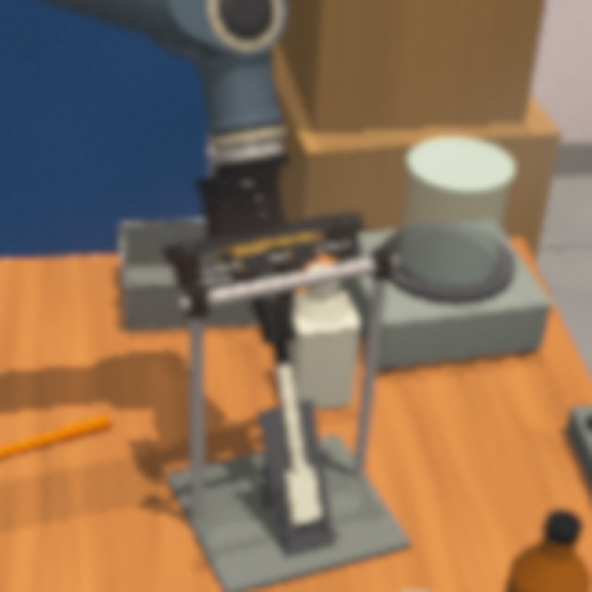

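```bash
python3 -m handwheel '[{"linear":[-5,19,34],"spin":0},{"linear":[-10,38,68],"spin":0},{"linear":[-16,60,106],"spin":0},{"linear":[-22,82,145],"spin":0},{"linear":[-28,104,184],"spin":0}]' - 45
```

```text
clock: 13.98
eef_pos: [0.5029, 0.3621, 0.3864]
tool_rot: [0.698, -0.277, 0.654, -0.089]
ft_force: [1.1, 0.1, -1.3]
gripper_width: 0.0137
```

```bash
python3 -m handwheel '[{"linear":[-6,22,39],"spin":0},{"linear":[-12,44,80],"spin":0},{"linear":[-15,56,115],"spin":0},{"linear":[-15,56,145],"spin":0},{"linear":[-15,56,160],"spin":0}]'; python3 - <<'E'
from h import *
np.set_printoptions(precision=4,suppress=True)
print(tool())
for n in("side","top","wrist"):cv2.imwrite(f"pics/{n}9.png",r.read_camera(n))
E
```

```text
clock: 14.6
eef_pos: [0.4888, 0.4173, 0.5463]
tool_rot: [0.699, -0.277, 0.653, -0.09]
ft_force: [-0.2, -0.2, -0.5]
gripper_width: 0.0135
[[ 0.1309 -0.2365  0.9628  0.4888]
 [-0.4871  0.8305  0.2702  0.4173]
 [-0.8635 -0.5043 -0.0065  0.5463]
 [ 0.      0.      0.      1.    ]]
```

View pics/side9.png

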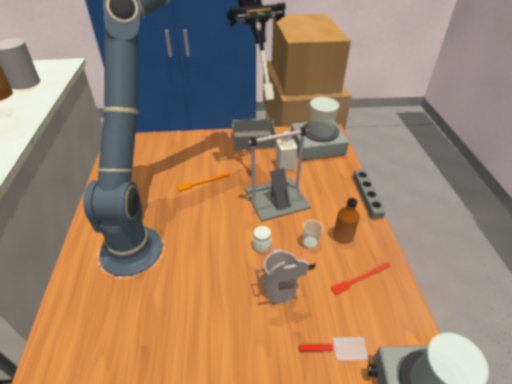

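View pics/wrist9.png

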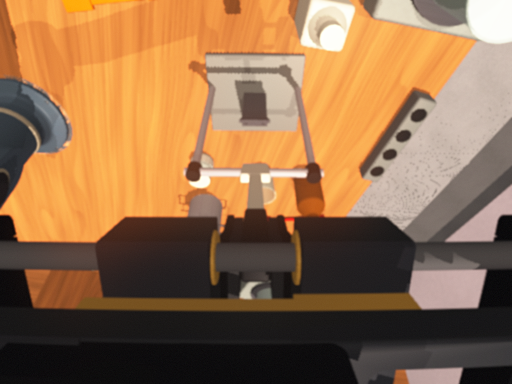

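```bash
python3 -m handwheel '[{"linear":[0,-45,0],"spin":-2},{"linear":[0,-95,0],"spin":-4},{"linear":[0,-145,0],"spin":-6},{"linear":[0,-195,0],"spin":-8},{"linear":[0,-245,0],"spin":-8}]'; python3 -c "
from h import *;print(tool().round(3),r.observe()['joints'].round(3))"
```

```text
clock: 15.38
eef_pos: [0.4877, 0.1709, 0.5438]
tool_rot: [0.69, -0.231, 0.672, -0.138]
ft_force: [-1.1, -0.2, -0.4]
gripper_width: 0.0139
[[ 0.058 -0.121  0.991  0.488]
 [-0.502  0.855  0.134  0.171]
 [-0.863 -0.505 -0.011  0.544]
 [ 0.     0.     0.     1.   ]] [-1.55   0.331  1.242  1.35   0.211  1.784 -0.137]
```

```bash
python3 -m handwheel '[{"linear":[0,-45,0],"spin":0},{"linear":[0,-90,0],"spin":0},{"linear":[0,-135,-20],"spin":0},{"linear":[0,-180,-50],"spin":0},{"linear":[0,-220,-80],"spin":0}]'; python3 -c "
from h import *;print(tool().round(3),r.observe()['joints'].round(3))"
```

```text
clock: 16.0
eef_pos: [0.4874, -0.0494, 0.4628]
tool_rot: [0.69, -0.231, 0.672, -0.137]
ft_force: [0.3, 0.0, -0.2]
gripper_width: 0.0136
[[ 0.058 -0.122  0.991  0.487]
 [-0.5    0.856  0.134 -0.049]
 [-0.864 -0.503 -0.011  0.463]
 [ 0.     0.     0.     1.   ]] [-1.591 -0.059  1.257  1.708  0.569  1.58  -0.232]
```

```bash
python3 -m handwheel '[{"linear":[1,-40,-20],"spin":0},{"linear":[2,-75,-40],"spin":0},{"linear":[2,-85,-40],"spin":0},{"linear":[2,-85,-40],"spin":0}]'; python3 - <<'E'
from h import *
np.set_printoptions(precision=4,suppress=True)
T=tool();print(T,r.observe()['joints'])
np.save("T10.npy",T)
for n in("side","top","wrist"):cv2.imwrite(f"pics/{n}10.png",r.read_camera(n))
s=cv2.imread("pics/side10.png");cv2.imwrite("pics/side10c.png",cv2.resize(s[150:310,200:360],None,fx=3.7,fy=3.7,interpolation=cv2.INTER_CUBIC))
s=cv2.imread("pics/top10.png");cv2.imwrite("pics/top10c.png",cv2.resize(s[110:230,240:380],None,fx=5,fy=5,interpolation=cv2.INTER_CUBIC))
E
```

```text
clock: 16.5
eef_pos: [0.4901, -0.1323, 0.4253]
tool_rot: [0.691, -0.231, 0.672, -0.138]
ft_force: [-0.6, 0.6, -0.7]
gripper_width: 0.0134
[[ 0.0603 -0.1198  0.991   0.4901]
 [-0.4997  0.8558  0.1339 -0.1323]
 [-0.8641 -0.5032 -0.0083  0.4253]
 [ 0.      0.      0.      1.    ]] [-1.4538 -0.0932  1.2646  1.7959  0.6204  1.4455 -0.1584]
```

View pics/side10c.png

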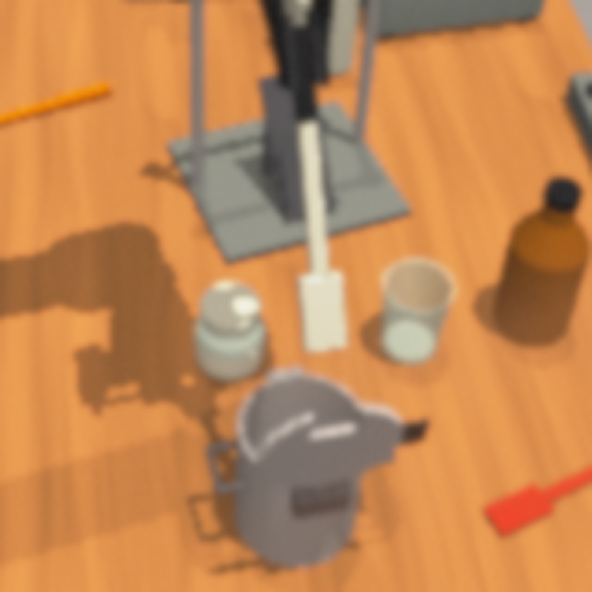

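View pics/top10c.png

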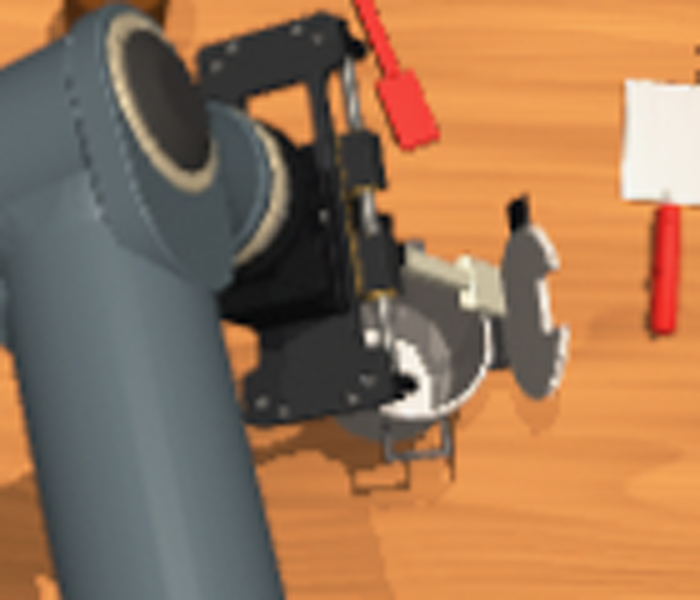

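View pics/wrist10.png

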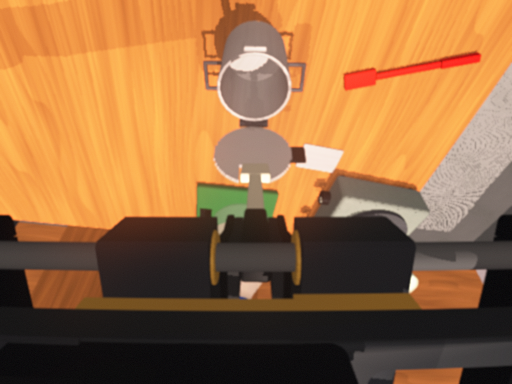

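```bash
python3 - <<'E'
from h import *
np.set_printoptions(precision=4,suppress=True)
im=cv2.imread("pics/wrist10.png");T=np.load("T10.npy");E=T@r.get_calibration("wrist")["tool_from_camera"]
cv2.imwrite("pics/w10c.png",cv2.resize(im[30:195,185:325],None,fx=3.6,fy=3.6,interpolation=cv2.INTER_CUBIC)[:600])
rim=onz("wrist",[(218.5,85),(291,87),(254,120.5),(229,110),(280,111)],.13,E)
A=np.c_[2*rim[:,:2],np.ones(len(rim))];c=np.linalg.lstsq(A,(rim[:,:2]**2).sum(1),rcond=None)[0];print("rim",c[:2],np.sqrt(c[2]+c[:2]@c[:2]))
print("lip",onz("wrist",[(256,48)],.13,E))
print("foot pred proj",proj("wrist",[T[:3,3]+.185*T[:3,0],T[:3,3]+.13*T[:3,0]],E),proj("side",[T[:3,3]+.185*T[:3,0]]),proj("top",[T[:3,3]+.185*T[:3,0]]))
sp=(200+323/3.7,150+348/3.7)
tp=(240+497/5,110+285/5)
print(sp,tp,"foot tri",tri("top",tp,"side",sp),"pred",T[:3,3]+.185*T[:3,0])
E
```

```text
rim [ 0.4985 -0.1984] 0.05058081358162622
lip [[ 0.4923 -0.1412  0.13  ]]
foot pred proj [[253.1714 167.992 ]
 [252.9013 179.1711]] [[286.8194 241.48  ]] [[338.6476 168.8323]]
(287.2972972972973, 244.05405405405406) (339.4, 167.0) foot tri (array([ 0.5052, -0.2283,  0.2596]), np.float64(0.0056375288315169015)) pred [ 0.5013 -0.2248  0.2655]
```

View pics/w10c.png

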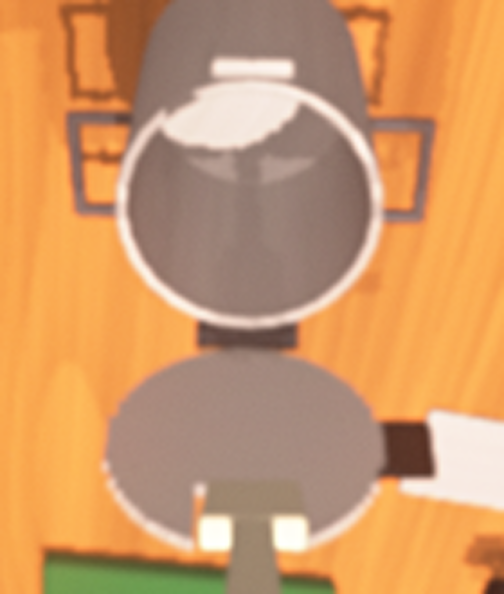

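```bash
python3 -m handwheel '[{"linear":[-2,-2,-40],"spin":0},{"linear":[-2,-3,-85],"spin":0},{"linear":[-2,-3,-130],"spin":0},{"linear":[-2,-3,-170],"spin":0},{"linear":[-2,-3,-200],"spin":0}]'; python3 - <<'E'
from h import *
np.set_printoptions(precision=4,suppress=True)
T=tool();print(T,r.observe()['joints'])
np.save("T11.npy",T)
for n in("side","wrist"):cv2.imwrite(f"pics/{n}11.png",r.read_camera(n))
s=cv2.imread("pics/side11.png");cv2.imwrite("pics/side11c.png",cv2.resize(s[150:310,200:360],None,fx=3.7,fy=3.7,interpolation=cv2.INTER_CUBIC))
E
```

```text
clock: 17.27
eef_pos: [0.4886, -0.1339, 0.2237]
tool_rot: [0.69, -0.233, 0.672, -0.137]
ft_force: [0.3, 0.2, 0.0]
gripper_width: 0.0137
[[ 0.0605 -0.1235  0.9905  0.4886]
 [-0.5016  0.8541  0.1372 -0.1339]
 [-0.863  -0.5052 -0.0103  0.2237]
 [ 0.      0.      0.      1.    ]] [-1.084   0.325   1.1626  2.094   0.302   0.8454 -0.0082]
```

View pics/side11c.png

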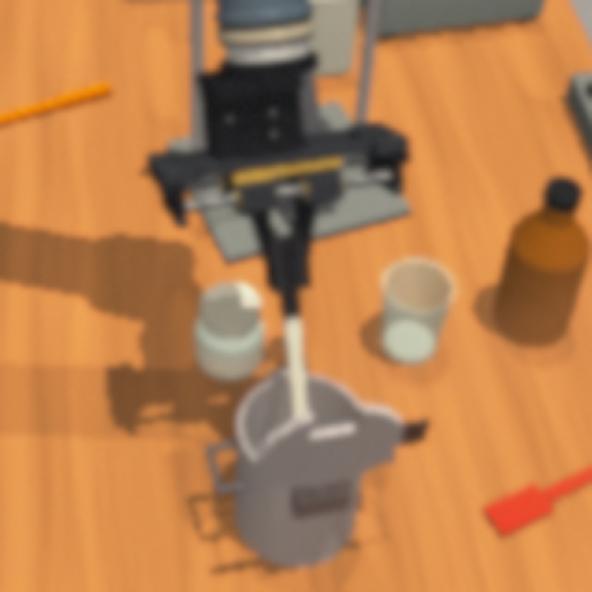

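View pics/wrist11.png

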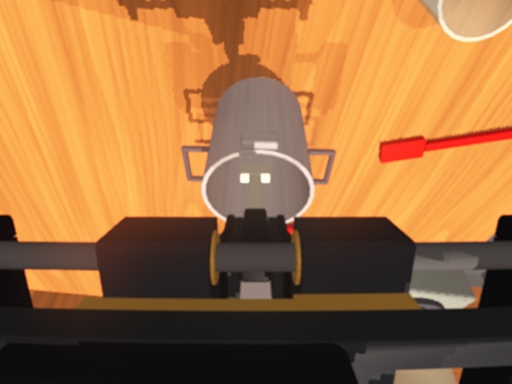

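```bash
python3 - <<'E'
from h import *
np.set_printoptions(precision=4,suppress=True)
im=cv2.imread("pics/wrist11.png");T=np.load("T11.npy");E=T@r.get_calibration("wrist")["tool_from_camera"]
cv2.imwrite("pics/w11c.png",cv2.resize(im[70:230,170:350],None,fx=4.4,fy=3.7,interpolation=cv2.INTER_CUBIC))
a=np.radians(-83.8);X=np.array([np.cos(a),np.sin(a),0]);Y=np.array([-X[1],X[0],0]);O=np.array([.498,-.199,0])
f=lambda x,y,z:O+x*X+y*Y+np.array([0,0,z])
print(proj("wrist",[f(-.05,0,.13),f(-.05,.015,.13),f(-.05,-.015,.13),f(-.0,.05,.13),f(-.0,-.05,.13),f(.05,0,.13),T[:3,3]+.189*T[:3,0]],E))
E
```

```text
[[255.9217 150.8262]
 [274.2644 151.3701]
 [237.5463 150.293 ]
 [307.6976 194.5128]
 [200.4551 191.5843]
 [252.8784 226.0103]
 [253.19   167.301 ]]
```

View pics/w11c.png

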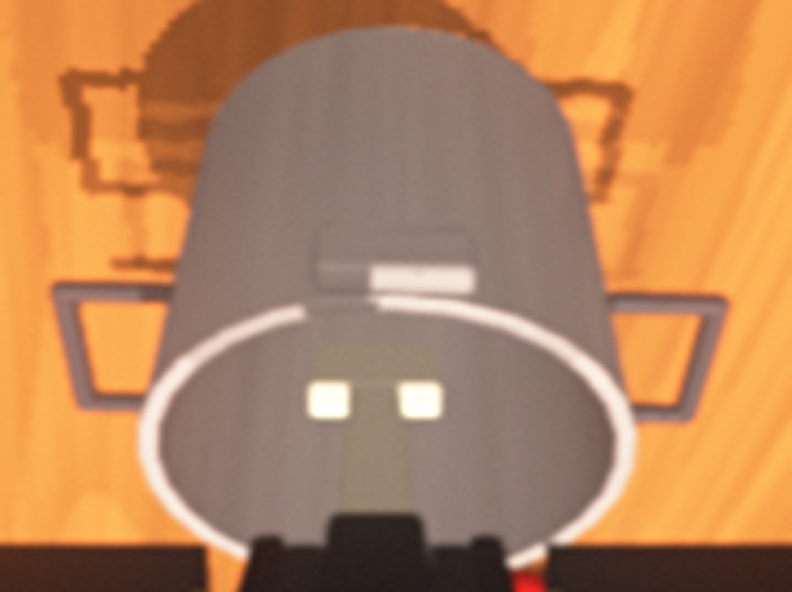

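```bash
python3 -m handwheel '[{"linear":[3,0,-15],"spin":0},{"linear":[3,0,-30],"spin":0},{"linear":[3,0,-40],"spin":0},{"linear":[3,0,-40],"spin":0}]'; python3 -m handwheel '[{"linear":[0,0,-3],"spin":0},{"linear":[0,0,-3],"spin":0}]'
```

```text
clock: 17.88
eef_pos: [0.491, -0.1353, 0.1851]
tool_rot: [0.69, -0.231, 0.672, -0.137]
ft_force: [0.2, -0.6, -1.8]
gripper_width: 0.0137
clock: 18.12
eef_pos: [0.4914, -0.1355, 0.1825]
tool_rot: [0.691, -0.231, 0.671, -0.138]
ft_force: [-0.4, -0.0, -0.6]
gripper_width: 0.0136
```

```bash
python3 -m handwheel '[{"linear":[0,0,-3],"spin":0},{"linear":[0,0,-3],"spin":0}]'; python3 -m handwheel '[{"linear":[0,0,-2],"spin":0},{"linear":[0,0,-2],"spin":0}]'
```

```text
clock: 18.38
eef_pos: [0.4912, -0.1355, 0.1793]
tool_rot: [0.691, -0.231, 0.671, -0.137]
ft_force: [0.8, 0.5, -0.6]
gripper_width: 0.0135
clock: 18.62
eef_pos: [0.4912, -0.1355, 0.1773]
tool_rot: [0.691, -0.231, 0.671, -0.138]
ft_force: [0.0, -0.1, -0.1]
gripper_width: 0.0138
```

```bash
for i in 1; do python3 -m handwheel '[{"linear":[0,0,-2],"spin":0},{"linear":[0,0,-2],"spin":0}]'; python3 -m handwheel '[{"linear":[0,0,-2],"spin":0},{"linear":[0,0,-2],"spin":0}]'; done
```

```text
clock: 18.88
eef_pos: [0.4912, -0.1355, 0.1752]
tool_rot: [0.691, -0.231, 0.671, -0.138]
ft_force: [-0.9, -0.8, -1.8]
gripper_width: 0.0135
clock: 19.12
eef_pos: [0.4912, -0.1355, 0.1732]
tool_rot: [0.691, -0.231, 0.671, -0.138]
ft_force: [-0.4, -0.4, -0.5]
gripper_width: 0.0137
```

```bash
python3 -m handwheel '[{"linear":[0,0,-2],"spin":0},{"linear":[0,0,-2],"spin":0}]'
```

```text
clock: 19.38
eef_pos: [0.4915, -0.1354, 0.1714]
tool_rot: [0.691, -0.231, 0.671, -0.138]
ft_force: [0.2, -0.1, -0.6]
gripper_width: 0.0137
```

```bash
python3 -m handwheel '[{"linear":[0,0,-2],"spin":0},{"linear":[0,0,-2],"spin":0}]'; python3 - <<'E'
from h import *
for n in("side","wrist"):cv2.imwrite(f"pics/{n}12.png",r.read_camera(n))
im=cv2.imread("pics/wrist12.png");cv2.imwrite("pics/w12c.png",cv2.resize(im[70:230,170:350],None,fx=4.4,fy=3.7,interpolation=cv2.INTER_CUBIC))
E
```

```text
clock: 19.62
eef_pos: [0.4924, -0.135, 0.1706]
tool_rot: [0.691, -0.232, 0.671, -0.137]
ft_force: [-3.6, 8.1, 15.1]
gripper_width: 0.0135
```

View pics/w12c.png

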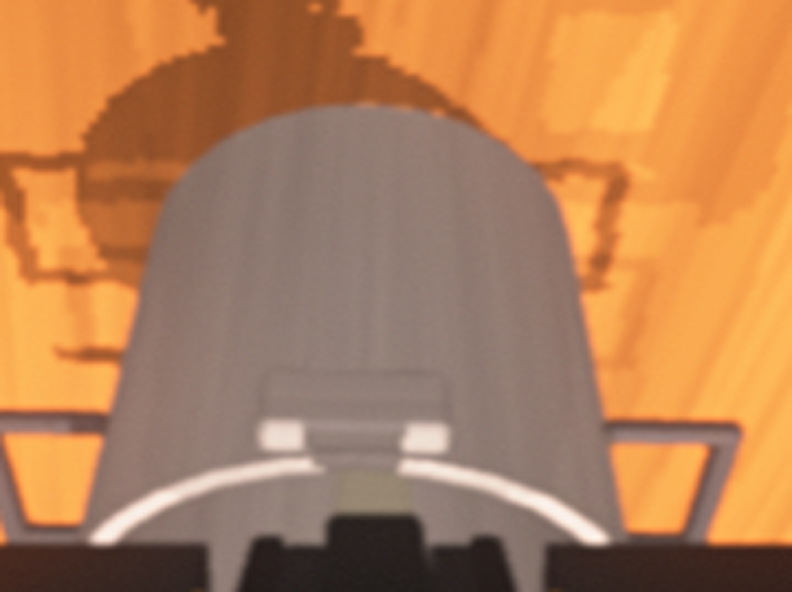

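```bash
python3 -m handwheel '[{"linear":[-2.5,0,1],"spin":0},{"linear":[-2.5,0,1],"spin":0}]';  python3 -m handwheel '[{"linear":[0,2,0],"spin":0},{"linear":[0,2,0],"spin":0}]'
```

```text
clock: 19.98
eef_pos: [0.49, -0.1353, 0.171]
tool_rot: [0.692, -0.231, 0.67, -0.137]
ft_force: [0.1, 2.0, 5.8]
gripper_width: 0.0134
clock: 20.23
eef_pos: [0.4892, -0.1337, 0.1706]
tool_rot: [0.691, -0.231, 0.671, -0.138]
ft_force: [1.2, -0.5, 3.6]
gripper_width: 0.0133
```

View pics/side12.png

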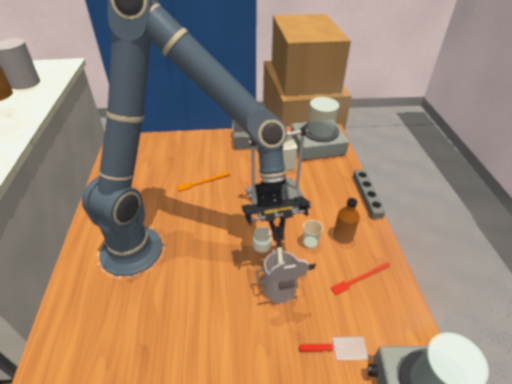

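```bash
python3 -m handwheel '[{"linear":[0,2,0],"spin":0},{"linear":[0,2,0],"spin":0}]';  python3 -m handwheel '[{"linear":[0,2,0],"spin":0},{"linear":[0,2,0],"spin":0}]'
```

```text
clock: 20.48
eef_pos: [0.4886, -0.1319, 0.1705]
tool_rot: [0.69, -0.231, 0.672, -0.138]
ft_force: [0.5, -2.6, 2.9]
gripper_width: 0.0136
clock: 20.72
eef_pos: [0.4883, -0.1313, 0.1708]
tool_rot: [0.69, -0.231, 0.672, -0.139]
ft_force: [1.8, -7.3, 0.3]
gripper_width: 0.0136
```

```bash
python3 -m handwheel '[{"linear":[0,-1,-0.5],"spin":0},{"linear":[0,-1,-0.5],"spin":0}]' - 10; python3 -m handwheel '[{"linear":[0,0,0],"spin":0},{"linear":[0,0,0],"spin":0},{"linear":[0,0,0],"spin":0}]' 0.4; python3 - <<'E'
from h import *
print(tool().round(4))
for n in("side","wrist"):cv2.imwrite(f"pics/{n}13.png",r.read_camera(n))
s=cv2.imread("pics/side13.png");cv2.imwrite("pics/side13c.png",cv2.resize(s[170:310,210:350],None,fx=4.2,fy=4.2,interpolation=cv2.INTER_CUBIC))
E
```

```text
clock: 20.98
eef_pos: [0.4881, -0.1306, 0.1695]
tool_rot: [0.69, -0.231, 0.672, -0.138]
ft_force: [0.0, -2.5, 1.2]
gripper_width: 0.0141
clock: 21.35
eef_pos: [0.4887, -0.13, 0.1696]
tool_rot: [0.691, -0.231, 0.671, -0.137]
ft_force: [0.4, -0.5, 0.0]
gripper_width: 0.0361
[[ 0.0607 -0.1206  0.9908  0.4887]
 [-0.4996  0.8557  0.1348 -0.13  ]
 [-0.8641 -0.5032 -0.0083  0.1696]
 [ 0.      0.      0.      1.    ]]
```

View pics/side13c.png

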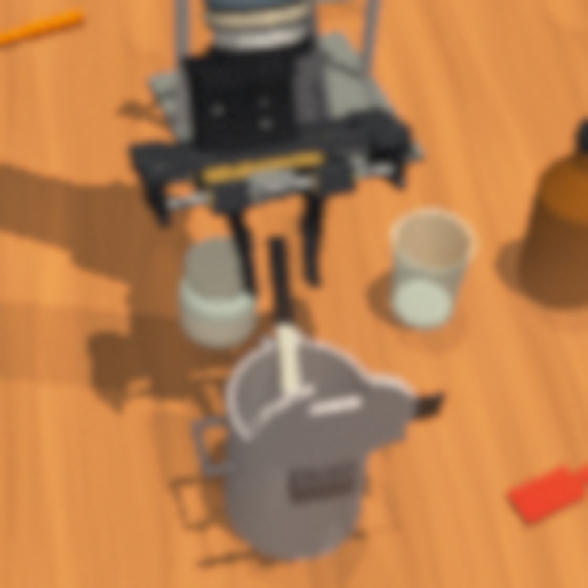

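View pics/wrist13.png

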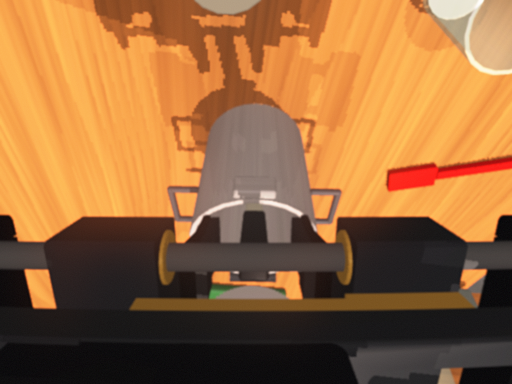

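```bash
python3 -m handwheel '[{"linear":[-2,14,24],"spin":0},{"linear":[-4,33,57],"spin":0},{"linear":[-6,52,90],"spin":0},{"linear":[-8,65,125],"spin":0},{"linear":[-8,65,165],"spin":0}]' 0; python3 - <<'E'
from h import *
np.set_printoptions(precision=4,suppress=True)
p=lambda P:[(x/6+260,y/6+130) for x,y in P]
a=np.radians(-83.8);X=np.array([np.cos(a),np.sin(a),0]);Y=np.array([-X[1],X[0],0]);O=np.array([.4995,-.199,0])
for th in (1.57,1.65,1.7,1.75,1.8,1.85,1.95):
    z=.134+.109*np.sin(th)+.004*np.cos(th); q=onz("top",p([(540,203),(553,280)]),z)-O
    print(th,(q@X),(q@Y),"model x",.058-.109*np.cos(th)+.004*np.sin(th))
for n in("side","wrist","top"):cv2.imwrite(f"pics/{n}14.png",r.read_camera(n))
s=cv2.imread("pics/side14.png");cv2.imwrite("pics/side14c.png",cv2.resize(s[170:310,210:350],None,fx=4.2,fy=4.2,interpolation=cv2.INTER_CUBIC))
E
```

```text
clock: 22.08
eef_pos: [0.4806, -0.0641, 0.3357]
tool_rot: [0.691, -0.232, 0.671, -0.137]
ft_force: [0.8, 0.3, 0.3]
gripper_width: 0.0856
1.57 [0.0674 0.0688] [ 0.0151 -0.0248] model x 0.06191319912025741
1.65 [0.0676 0.069 ] [ 0.0152 -0.0247] model x 0.07061163699374967
1.7 [0.0678 0.0692] [ 0.0153 -0.0246] model x 0.07601070912002206
1.75 [0.068  0.0695] [ 0.0155 -0.0244] model x 0.08136476385329039
1.8 [0.0684 0.0698] [ 0.0158 -0.0242] model x 0.08666041884505929
1.85 [0.0687 0.0702] [ 0.0161 -0.024 ] model x 0.09188443771577312
1.95 [0.0697 0.0712] [ 0.0168 -0.0234] model x 0.10206554947730576
```

View pics/side14c.png

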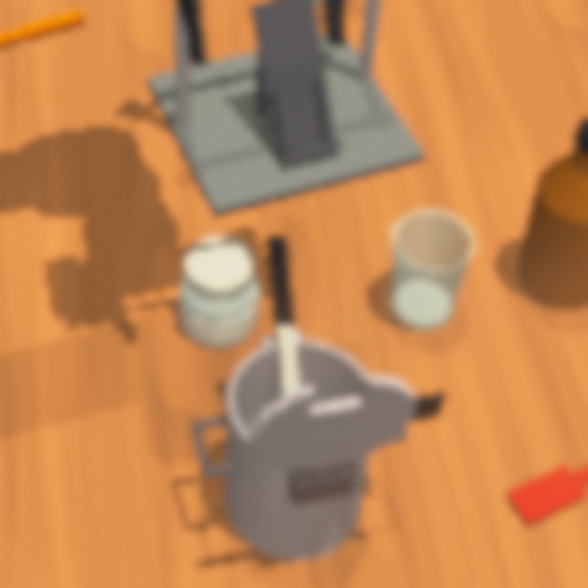

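View pics/wrist14.png

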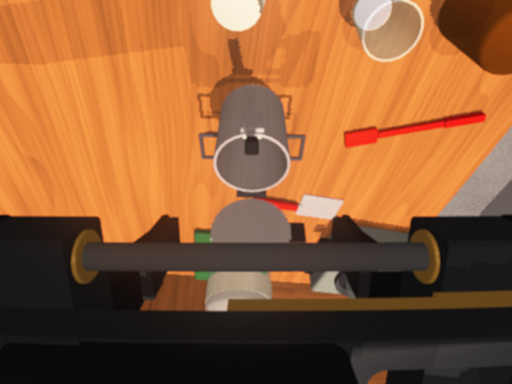

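```bash
python3 -m handwheel '[{"linear":[10,-45,15],"spin":0},{"linear":[25,-95,15],"spin":0},{"linear":[40,-150,15],"spin":0},{"linear":[55,-205,15],"spin":0},{"linear":[63,-255,10],"spin":0}]' 1 40; python3 -m handwheel '[{"linear":[0,-15,-10],"spin":0},{"linear":[0,-15,-10],"spin":0},{"linear":[0,-15,-10],"spin":0}]'; python3 - <<'E'
from h import *
np.set_printoptions(precision=4,suppress=True)
T=tool();print(T,r.observe()['joints']);np.save("T15.npy",T)
for n in("side","wrist","top"):cv2.imwrite(f"pics/{n}15.png",r.read_camera(n))
s=cv2.imread("pics/side15.png");cv2.imwrite("pics/side15c.png",cv2.resize(s[190:350,210:370],None,fx=3.7,fy=3.7,interpolation=cv2.INTER_CUBIC))
E
```

```text
clock: 22.85
eef_pos: [0.5438, -0.3224, 0.3432]
tool_rot: [0.69, -0.231, 0.672, -0.138]
ft_force: [0.0, 1.2, 1.0]
gripper_width: 0.0453
clock: 23.22
eef_pos: [0.544, -0.3344, 0.3341]
tool_rot: [0.69, -0.231, 0.672, -0.137]
ft_force: [0.5, 0.2, 0.2]
gripper_width: 0.0147
[[ 0.0603 -0.1216  0.9907  0.544 ]
 [-0.4996  0.8556  0.1354 -0.3344]
 [-0.8642 -0.5031 -0.0092  0.3341]
 [ 0.      0.      0.      1.    ]] [-0.6004  0.3447  1.1102  1.7756  0.1675  0.9215  0.4952]
```

View pics/side15c.png

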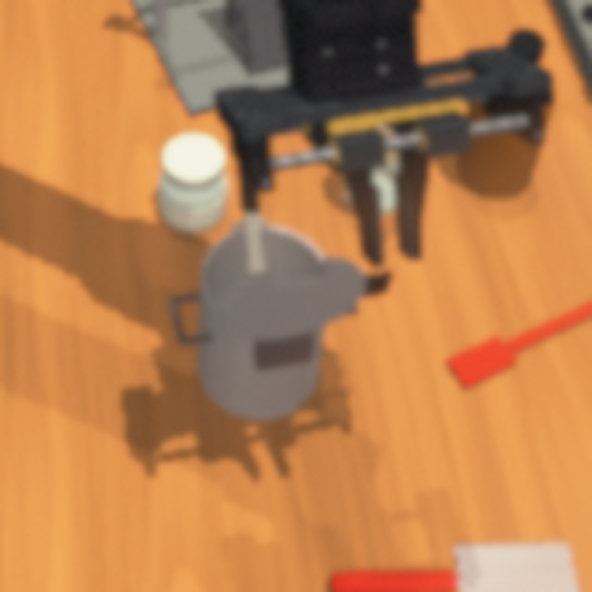

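View pics/wrist15.png

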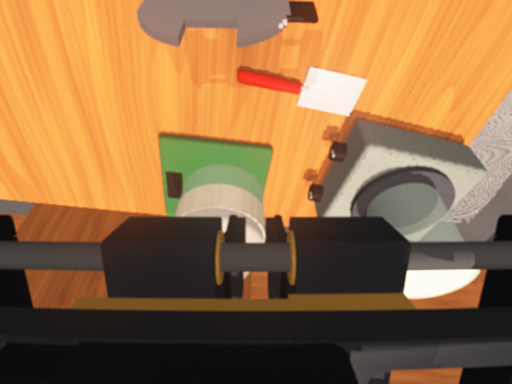

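View pics/top15.png

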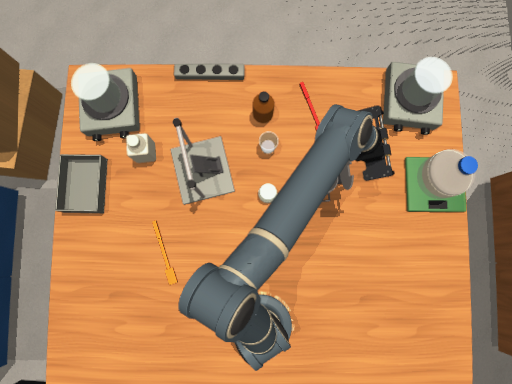

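```bash
python3 -m handwheel '[{"linear":[0,0,-35],"spin":0},{"linear":[0,0,-70],"spin":0},{"linear":[0,5,-100],"spin":0},{"linear":[0,10,-113],"spin":0},{"linear":[0,10,-113],"spin":0}]'; python3 - <<'E'
from h import *
np.set_printoptions(precision=4,suppress=True)
T=tool();print(T)
for n in("side","wrist","top"):cv2.imwrite(f"pics/{n}16.png",r.read_camera(n))
s=cv2.imread("pics/side16.png");cv2.imwrite("pics/side16c.png",cv2.resize(s[190:350,210:370],None,fx=3.7,fy=3.7,interpolation=cv2.INTER_CUBIC))
s=cv2.imread("pics/top16.png");cv2.imwrite("pics/top16c.png",cv2.resize(s[120:220,280:400],None,fx=5,fy=5,interpolation=cv2.INTER_CUBIC))
E
```

```text
clock: 24.0
eef_pos: [0.5443, -0.3244, 0.2217]
tool_rot: [0.691, -0.232, 0.671, -0.137]
ft_force: [-0.7, -0.1, 0.4]
gripper_width: 0.0006
[[ 0.0611 -0.1222  0.9906  0.5443]
 [-0.5     0.8552  0.1363 -0.3244]
 [-0.8639 -0.5036 -0.0088  0.2217]
 [ 0.      0.      0.      1.    ]]
```

View pics/side16c.png

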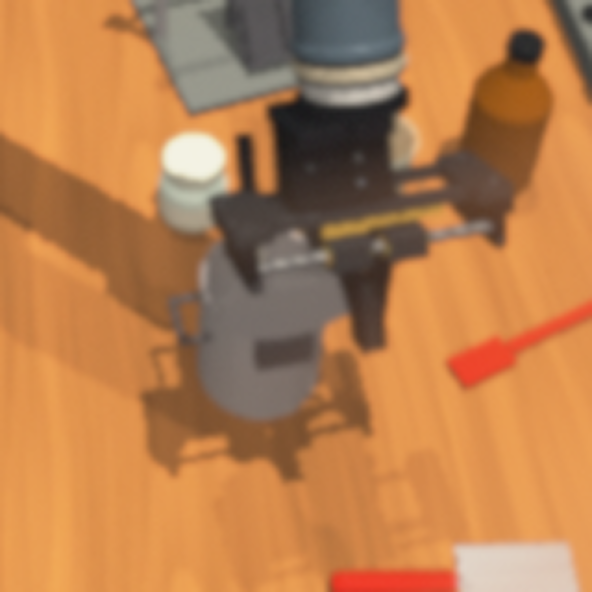

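View pics/top16c.png

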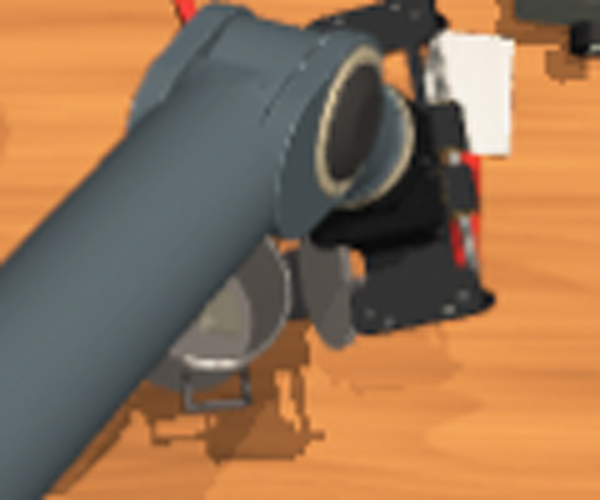

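View pics/wrist16.png

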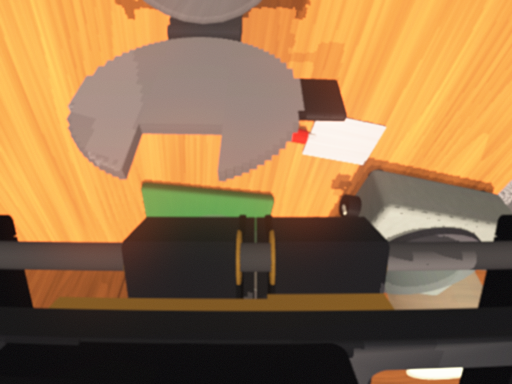

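```bash
python3 -m handwheel '[{"linear":[-1,12,0],"spin":0},{"linear":[-3,24,0],"spin":0},{"linear":[-4,34,0],"spin":0}]'; python3 -m handwheel '[{"linear":[-1,6,0],"spin":0},{"linear":[-1,12,0],"spin":0}]';python3 -c "
from h import *
cv2.imwrite('pics/w17.png',r.read_camera('wrist'))"
```

```text
clock: 24.52
eef_pos: [0.5399, -0.2901, 0.2219]
tool_rot: [0.691, -0.231, 0.671, -0.137]
ft_force: [-1.1, 0.2, 0.4]
gripper_width: 0.0002
clock: 24.78
eef_pos: [0.5388, -0.2796, 0.2223]
tool_rot: [0.691, -0.231, 0.671, -0.138]
ft_force: [-1.0, -1.7, 1.4]
gripper_width: 0.0004
```

View pics/w17.png

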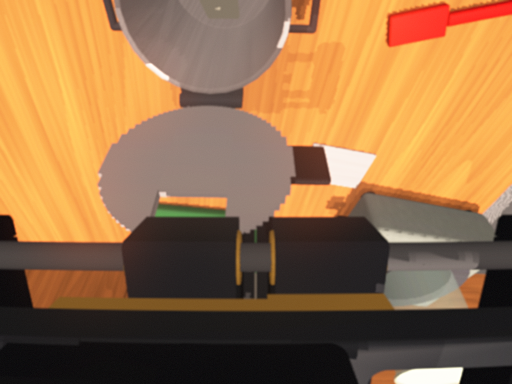

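```bash
python3 -m handwheel '[{"linear":[-1,10,0],"spin":0},{"linear":[-2,20,0],"spin":0},{"linear":[-3,30,-2],"spin":0}]'; python3 -m handwheel '[{"linear":[-1,8,-3],"spin":0},{"linear":[-2,16,-6],"spin":0},{"linear":[-3,24,-10],"spin":0}]';python3 -c "
from h import *
cv2.imwrite('pics/w18.png',r.read_camera('wrist'))
s=r.read_camera('side');cv2.imwrite('pics/side18c.png',cv2.resize(s[190:350,210:370],None,fx=3.7,fy=3.7,interpolation=cv2.INTER_CUBIC))"
```

```text
clock: 25.2
eef_pos: [0.5354, -0.2488, 0.2197]
tool_rot: [0.69, -0.231, 0.672, -0.138]
ft_force: [-0.4, -0.8, 1.5]
gripper_width: 0.0003
clock: 25.58
eef_pos: [0.533, -0.2248, 0.2097]
tool_rot: [0.691, -0.231, 0.671, -0.137]
ft_force: [-0.6, -1.8, 2.7]
gripper_width: 0.0008
```

View pics/w18.png

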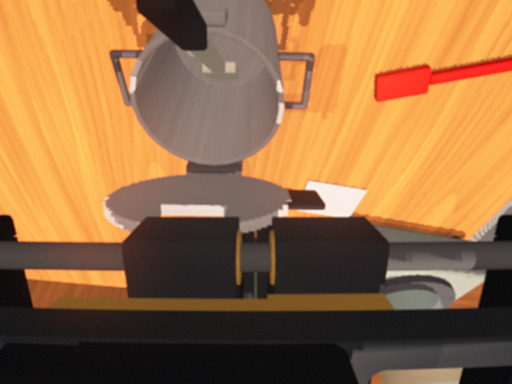

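View pics/side18c.png

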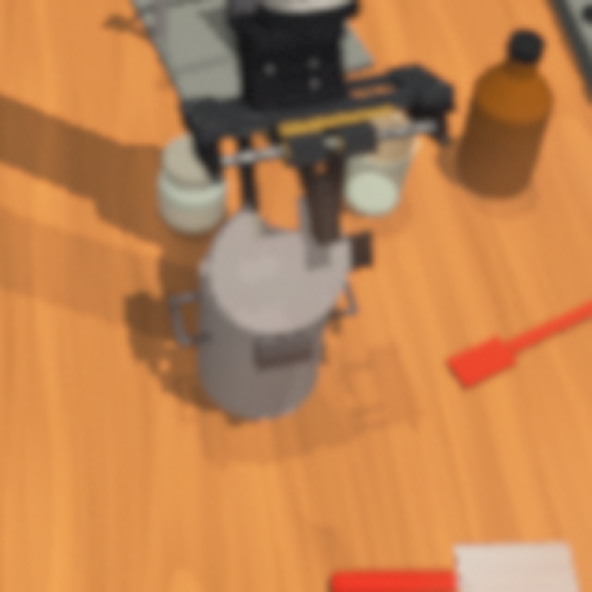

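```bash
python3 -m handwheel '[{"linear":[0,1,-9],"spin":0},{"linear":[0,2,-18],"spin":0},{"linear":[0,3,-27],"spin":0}]'; python3 -m handwheel '[{"linear":[0,1,-8],"spin":0},{"linear":[0,2,-16],"spin":0},{"linear":[0,3,-24],"spin":0}]'
```

```text
clock: 26.05
eef_pos: [0.5328, -0.2228, 0.1823]
tool_rot: [0.691, -0.231, 0.671, -0.138]
ft_force: [-0.2, -0.2, 3.3]
gripper_width: 0.0003
clock: 26.42
eef_pos: [0.5328, -0.2192, 0.1583]
tool_rot: [0.691, -0.231, 0.671, -0.137]
ft_force: [-0.9, 1.7, 3.2]
gripper_width: 0.0002
```

```bash
python3 -c "
from h import *
cv2.imwrite('pics/w19.png',r.read_camera('wrist'))
s=r.read_camera('side');cv2.imwrite('pics/side19c.png',cv2.resize(s[190:350,210:370],None,fx=3.7,fy=3.7,interpolation=cv2.INTER_CUBIC))"
```

```text
(no output)
```

View pics/w19.png

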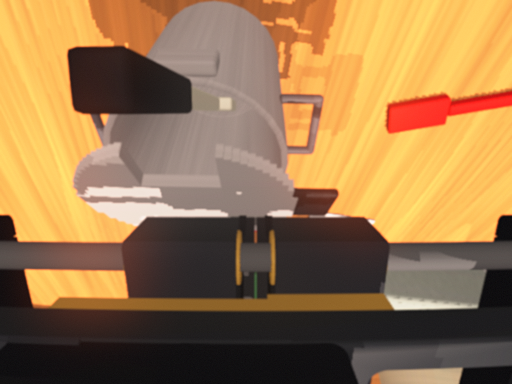

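View pics/side19c.png

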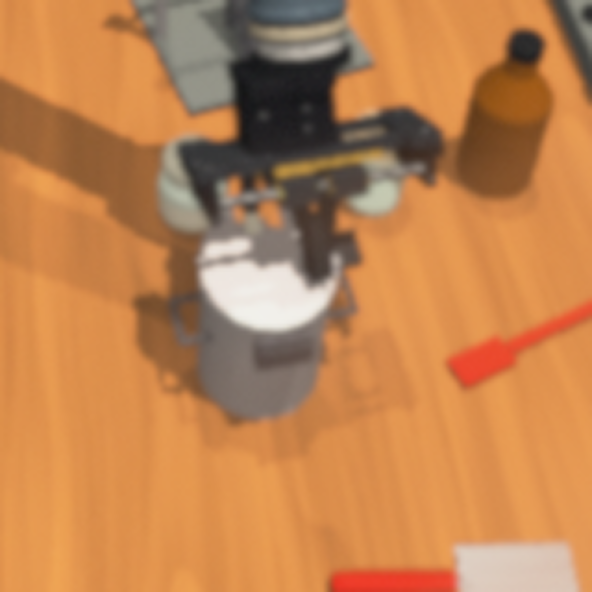

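```bash
python3 -m handwheel '[{"linear":[0,0,-6],"spin":0},{"linear":[0,0,-12],"spin":0}]'; python3 -m handwheel '[{"linear":[0,0,-4],"spin":0},{"linear":[0,0,-4],"spin":0}]'
```

```text
clock: 26.78
eef_pos: [0.533, -0.2191, 0.1465]
tool_rot: [0.691, -0.231, 0.671, -0.137]
ft_force: [-0.3, 2.4, 3.6]
gripper_width: 0.0005
clock: 27.02
eef_pos: [0.533, -0.2191, 0.1429]
tool_rot: [0.691, -0.231, 0.671, -0.137]
ft_force: [-1.7, 3.9, 7.4]
gripper_width: 0.0005
```

```bash
python3 -m handwheel '[{"linear":[0,0,-2],"spin":0},{"linear":[0,0,-2],"spin":0}]'; python3 -c "
from h import *
s=r.read_camera('side');cv2.imwrite('pics/side20c.png',cv2.resize(s[220:310,240:330],None,fx=6.5,fy=6.5,interpolation=cv2.INTER_CUBIC))"
```

```text
clock: 27.28
eef_pos: [0.5331, -0.2192, 0.1422]
tool_rot: [0.69, -0.231, 0.672, -0.137]
ft_force: [-6.2, 9.4, 21.9]
gripper_width: 0.0004
```

View pics/side20c.png

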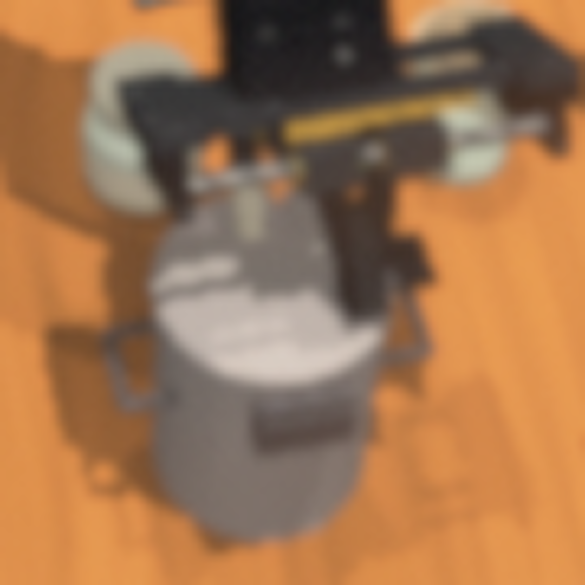

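```bash
python3 -m handwheel '[{"linear":[0,-2,20],"spin":0},{"linear":[0,-5,60],"spin":0},{"linear":[0,-5,110],"spin":0},{"linear":[0,-5,160],"spin":0},{"linear":[0,-5,200],"spin":0}]'; python3 -c "
from h import *
cv2.imwrite('pics/w21.png',r.read_camera('wrist'))
s=r.read_camera('side');cv2.imwrite('pics/side21.png',s);cv2.imwrite('pics/side21c.png',cv2.resize(s[200:310,230:340],None,fx=5.3,fy=5.3,interpolation=cv2.INTER_CUBIC))"
```

```text
clock: 27.95
eef_pos: [0.5325, -0.2248, 0.3421]
tool_rot: [0.691, -0.231, 0.671, -0.138]
ft_force: [-0.1, 0.9, -0.4]
gripper_width: 0.0006
```

View pics/side21c.png

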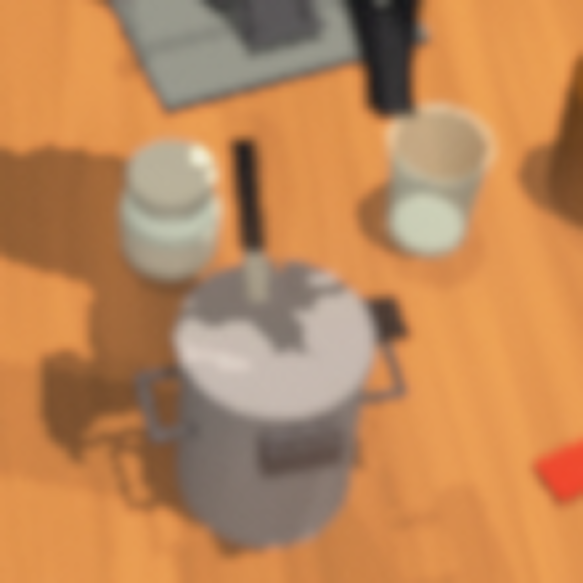

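View pics/w21.png

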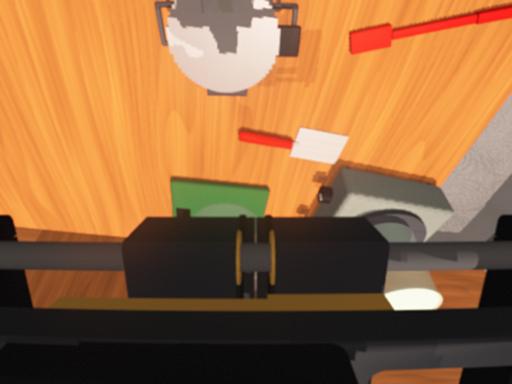

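```bash
python3 -m handwheel '[{"linear":[-10,50,20],"spin":0},{"linear":[-20,100,20],"spin":0},{"linear":[-30,150,20],"spin":0},{"linear":[-40,190,20],"spin":0},{"linear":[-40,190,20],"spin":0}]'; python3 -c "
from h import *
np.save('T22.npy',tool())
im=r.read_camera('wrist');cv2.imwrite('pics/w22.png',im)
t=r.read_camera('top');s=r.read_camera('side')
cv2.imwrite('pics/top22.png',t);cv2.imwrite('pics/side22.png',s)
cv2.imwrite('pics/top22c.png',cv2.resize(t[130:220,260:370],None,fx=6,fy=6,interpolation=cv2.INTER_CUBIC))
cv2.imwrite('pics/side22c.png',cv2.resize(s[220:310,240:330],None,fx=6.5,fy=6.5,interpolation=cv2.INTER_CUBIC))"
```

```text
clock: 28.68
eef_pos: [0.4923, -0.0304, 0.3594]
tool_rot: [0.69, -0.234, 0.671, -0.135]
ft_force: [-0.8, -0.2, 0.6]
gripper_width: 0.0003
```

View pics/w22.png

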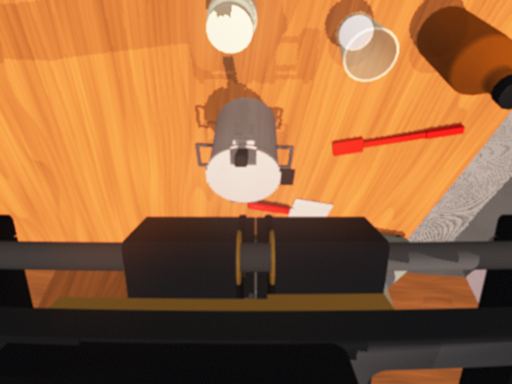

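View pics/top22c.png

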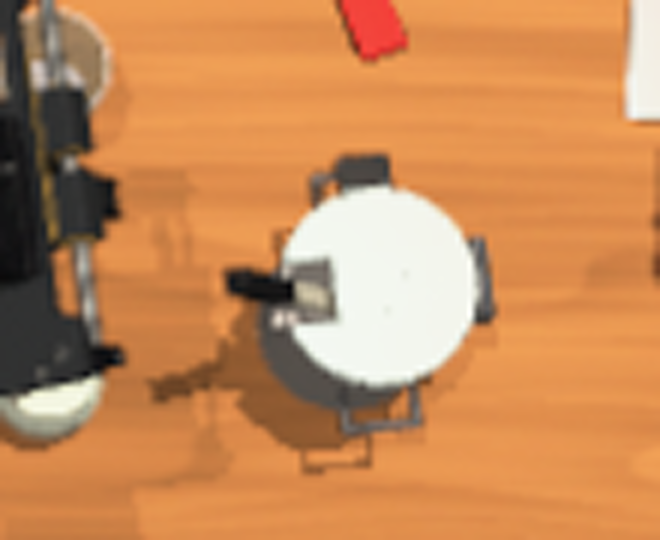

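View pics/side22c.png

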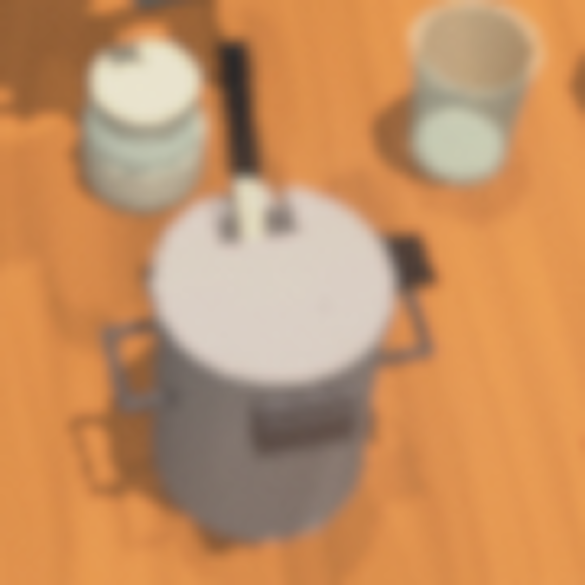

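```bash
python3 - <<'E'
from h import *
np.set_printoptions(precision=2,suppress=True)
a=np.radians(-83.8);X=np.array([np.cos(a),np.sin(a),0]);Y=np.array([-X[1],X[0],0]);O=np.array([.4985,-.199,0])
for th in(0,.06,.12,.2):
  t=np.linspace(0,2*np.pi,73);rr=.058+.054*np.cos(t);yy=.054*np.sin(t)
  P=[O+X*(.058-q*np.cos(th)+.004*np.sin(th))+Y*y+np.array([0,0,.134+q*np.sin(th)+.004*np.cos(th)]) for q,y in zip(rr,yy)]
  for n,(ox,oy,k) in {"side":(240,220,6.5),"top":(260,130,6)}.items():
    u=(proj(n,P)-[ox,oy])*k;print(th,n,"crop bbox",u.min(0),u.max(0),u.max(0)-u.min(0))
E
```

```text
0 side crop bbox [151.49 181.06] [392.13 378.83] [240.64 197.78]
0 top crop bbox [280.18 185.51] [477.29 380.77] [197.1  195.26]
0.06 side crop bbox [151.81 172.82] [392.86 378.95] [241.05 206.13]
0.06 top crop bbox [282.51 184.22] [477.82 379.76] [195.31 195.54]
0.12 side crop bbox [152.25 165.23] [393.69 379.11] [241.43 213.88]
0.12 top crop bbox [285.58 182.9 ] [478.38 378.72] [192.79 195.82]
0.2 side crop bbox [153.01 156.16] [394.93 379.41] [241.92 223.25]
0.2 top crop bbox [290.85 181.11] [479.17 377.27] [188.33 196.16]
```

```bash
python3 - <<'E'
import cv2,numpy as np
a=cv2.imread("pics/side0.png");b=cv2.imread("pics/side22.png")
for n,(x0,x1,y0,y1) in dict(jar=(250,275,222,255),cup=(300,325,216,250),amber=(330,362,195,245),redspat=(325,395,258,298)).items():
    A=cv2.cvtColor(a,6)[y0:y1,x0:x1];B=cv2.cvtColor(b,6)[y0:y1,x0:x1]
    print(n,cv2.phaseCorrelate(A.astype(np.float64),B.astype(np.float64)))
E
python3 - <<'E'
from plant import r
r.sign_off();print(r.observe()["clock"])
E
```

```text
jar ((0.6677795970409761, -0.1948532321304306), 0.8725867705204425)
cup ((0.5212455920375838, 0.06714970862471858), 0.9670862464907674)
amber ((-0.02769984752364607, 0.05877821297353947), 1.0135828278013996)
redspat ((-0.08419203489535221, 0.013712596902969665), 1.0493067416669808)
the job is handed in; nothing more can be done
the job is handed in; nothing more can be done
```

The job is handed in at about 28.8 s of the 61 s allowed: the paddle stands in the pot leaning at the pouring lip, and the lid is shut around it. No verdict came back.

**How it went:**
- **Tilt:** Moves only allow shifts and a turn about z. I pushed repeatedly against the arm's reach limit, which left the tool tilted by 30°. That let me come in along the paddle under the cross bar.
- **Paddle:** I gripped it, drew it out along its own axis, and lowered it blade first until the wrist force showed contact with the pot floor (about 15–17 N). I then eased it against the rim at the lip (about 7 N) and let go.
- **Lid:** I pulled it over from behind with the shut fingers and pressed it down to a hard stop at about 22 N, then backed the arm clear.

**Last checks:**
- **Lid and paddle:** The lid's outline in the side view is about 197 crop pixels tall, and the model gives 198 at angle 0. The paddle stands in the middle of the slot, at the lip. All three cameras agree.
- **Bystanders:** Comparing the first and last side pictures, the amber bottle and the red spatula moved under 0.1 pixel. The jar and cup differed by 0.5–0.7 pixel, which I put down to changed shadows and the arm's position, because nothing touched them. I did not check the white bottle in numbers; the gripper only passed above it.
- **Disagreements:** Early wrist pictures, taken while the arm was still settling, put the stand up to 20 mm from where the fixed cameras did. A repeat with the arm at rest agreed. Estimates of how far the shaft sat to one side of the lip before release varied between 1 and 4.5 mm, so I moved it 2.5 mm.

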